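Squeeze a picture-frame joint shut with a trigger clamp, then free it

ROBOT

A 7-joint arm with a two-finger parallel gripper is mounted at the origin on the work surface. World frame = base frame: x ahead of the robot, y to its left, z up, the work surface at z = 0. Lengths are in m, angles in degrees, forces in N, time in s.
With the tool pointing down it reaches from about 0.425 to 0.925 m from the base axis. Payload 6.8 kg.
Tool frame: the origin (TCP) lies on the front face of the gripper's body, between the roots of the fingers; the fingertips stand 73 mm ahead of it and the grasp point (between the pads) lies 54 mm ahead of it; z points along the fingers, y is the direction in which the jaws open and shut (so a half turn about z gives the same grasp; the last joint's range is limited). The gripper opens to 85 mm and grips with 20 to 120 N. Pads are 22 mm wide; open, the fingers measure 114 mm over their backs; the gripper's body (76 mm by 85 mm) begins 54 mm behind the grasp point. The pads swing forward as they close: fully open they stand 13 mm farther back than shut.
Start: joints at [-71.74, 27.33, 1.283, 89.118, -0.659, 63.558, -4.761], TCP at [0.279, 0.614, 0.304] pointing down, gripper open.
Joint ranges: [-169.35, 169.35], [-19.33, 120.38], [-80.79, 83.38], [13.8, 139.57], [-78.32, 258.32], [9.67, 109.79], [-169.56, 169.56]. Speed limits (degrees/s): [136.94, 136.94, 180, 180, 180, 180, 180].

INTERFACE

Orientations are given as a 3x3 rotation matrix whose columns are the frame's x, y, z axes.
In Python, from plant import manip, vision, spotter gives the robot as it stands. The module is installed in compiled form; this text tells all that it offers.
- The arm moves only by the shell command python3 -m crank 'ROWS'. ROWS is JSON, a list of rows, each an object of numbers: "tx", "ty", "tz": the shift along the tool's x, y, z in m; "ax", "ay", "az": the turn, a rotation vector about the tool's x, y, z in rad; "claw": the closure in counts, from 0 (fully open) to 255 (shut). A call has 1 to 20 rows; each row is the pose to reach, as a shift and turn from the pose commanded when the call began, along the tool's axes at that moment; what a row does not reach only later rows make up. A row lasts 1/12 s, in which the tool goes at most 41.7 mm and 7.16 degrees, less where a joint would pass 70% of its speed; a pose out of reach is approached as far as the arm can. A call with a gripper value outside its range is refused whole. The fingers move at their own pace and stop on an object; the grip force is fixed at half the most. Time passes only in rows, so rows that repeat a pose let the fingers close. It gives the time, the measured TCP pose, the force and the opening at its end, in the units of the state.
- manip.get_state(): the state, without advancing time (a new reading comes with each control period).
- vision.get_image(name): name is "scene" or "top"; returns a dict with "pixels" (400x640x3 uint8, red, green, blue), "z_map" (400x640 float32, m along the optical axis (not along the pixel's ray), 0 where there is no reading), "fx", "fy", "cx", "cy" (pixels), "camera_from_world" (4x4, takes a point from world to camera coordinates). Camera axes: x right, y up, looking along -z (the intrinsics and any distortion apply to the point x, -y, -z); pixel columns grow to the right and rows downward; lengths in m; the calibration is good to about 2 mm. A picture is of the moment at which its call begins.
- manip.job_done(): hands the job in, once; it reports no verdict.
Trained networks look in a picture, given as the dict that the camera call returned (one of the last four; its "shot" number tells which), for a name from the list of things; names that differ only in an ending like _2 or _b are one class to them, and where a whole thing is asked for, a point or a joint stands for the part that bears it (a point fixed in the world has none). Each returns a list of dicts, best first, with "confidence" (0 to 1); they miss things now and then, are a little off and sometimes report something else, mostly with a low value. They report only what shows in the picture. A call takes as long as a camera call.
- spotter.boxes_of(picture, thing): "extent" ([left, top, right, bottom] in pixels, round what is visible of it).
The state is a dict: "clock": time; "joints": joint angles; "joint_vel": joint speeds; "tau": joint torques, N m; "position": TCP position; "tool_rot": TCP orientation; "wrist_force": force on the tool from outside, world axes, zero at the start; "ft_torque": the same for the moment, N m; "opening": finger opening in m.
Only numpy, scipy, OpenCV 4.12 (cv2) and the standard library are available. Lean on these libraries where they do the work, as an engineer would, in place of code of your own. Each camera call takes 0.05 s, during which the arm holds its last target.

TASK

Close the glued joint of the picture frame: pump the clamp's orange trigger, letting it spring back up between strokes, until the jaw has pushed the loose dark rail fully home, and keep the last stroke pressed firmly for about a second, without over-tightening. Then press the clamp's red release lever and slide the jaw all the way back to its rear stop, leaving the joint closed, the clamp let go and the things round about where they are.

Things in the scene. Friction and masses are not known exactly. Their poses are not given: they have to be found in the camera images.
- clamp: Fixed plywood plank, 480 x 160 x 18 mm, with a 12 mm wide steel bar (top 34 mm above the table, dark serrations to 36.5 mm) along its middle. Origin: centre of the plank, at table height. Its x axis runs along the bar from the trigger end towards the picture frame, the way the jaw advances; y to its left; z up.
- head (a joint): Position (m) of the black clamp head (housing 54 x 38 mm, top 118 mm above the table) along the bar: 0 = at its rear stop (home), at most 0.105; grows towards the frame. Slides with 2 N of friction; a ratchet with 5 mm teeth stops it from going back unless the release lever is pressed.
- head_front (a point): Point on the head: middle of the upper front edge of its housing, 118 mm above the table. The housing's upright front face goes down from here, behind the red lever. Axes as those of the clamp.
- trigger (a joint): Angle (rad) of the orange trigger: 0 = up (sprung), 0.5 = down on its stop. A full stroke carries the head forward 10 to 13 mm; let up, it keeps whole 5 mm teeth. Let it up below 0.05 before the next stroke. Pressed at trigger_pad it takes 2 N, rising to 5 N at the end of an idle stroke, some 2 to 4 N more as teeth click or the rail moves, then 3 to 4 N more per mm once the rail is home.
- trigger_pad (a point): Middle of the top face of the trigger's smooth pad (64 x 34 mm, 10 mm thick), 72 mm behind the pin and at rest about 105 mm above the table, sloping up rearward by 0.21 rad. Pressed straight down it travels 37 mm to its stop. Once the rail is home, about 10 N here squeeze the joint with 13 N, 14 N with 19 N, 18 N with 26 N: aim for 15 N.
- release (a joint): Angle (rad) of the red release lever: 0 = at rest (up, by a spring), 0.25 = fully down. Above 0.09 the ratchet is free and the head can be slid either way (the trigger must be up). It flicks up to 0.09 by itself as teeth pass, and may rest there.
- release_pad (a point): Middle of the top face of the red lever's pad (40 x 34 mm), which juts out level, from 0 to 40 mm ahead of the housing's front face, and is 103 mm above the table at rest. This point is 20 mm ahead of that face and goes down 11 mm; pressing takes 2 N rising to 5 N. A fingertip pressing the pad can push the head back by the housing's front face, which stands 15 mm above the pad.
- jaw_pad: Orange rubbery jaw pad, 12 x 44 x 30 mm, at the front of the head: gives 1 mm per 22 N, at most 5 mm. The joint wants a squeeze of about 20 N here (15 to 30 N); over 30 N, even briefly, spoils it, so press slowly. Origin: middle of its rear face, 51 mm above the table; axes as those of the clamp.
- pad_face (a point): Middle of the front face of the jaw pad (12 mm ahead of jaw_pad), 51 mm above the table; this face meets the loose rail.
- frame: Small dark wooden picture frame, 150 mm square, 18 mm thick, lying 40 mm above the table on two light battens against a black end stop; fixed. Origin: at table height under the middle of the place where the near face of the loose rail is when the joint is closed; axes as those of the clamp. The far end stop ends 176 mm ahead of it.
- rail (a joint): Gap (m) of the loose near rail of the frame (20 x 150 x 18 mm) on its dowels: 0 = joint closed, up to 0.010 open. It moves against about 5 N of friction and stays where it is left.
- rail_face (a point): Middle of the near face of the loose rail (the face that the jaw pad meets), 49 mm above the table.
- glue: Bystander: yellow glue bottle, 48 mm across, 130 mm tall. Origin under its centre.
- mug: Bystander: white mug, 80 mm across, 92 mm tall, handle at its +y. Origin under its centre.
- tape: Bystander: roll of paper tape lying flat, 90 mm across, 24 mm high. Origin under its centre.
- trigger_pin (a point): Middle of the cross pin on which the trigger turns; carried by the head, 42 mm behind head_front and 85 mm above the table.

How it is judged:
By the outcome, as a careful person would: the job done as asked, in the order asked, and still so for the second after the job is handed in, with the robot touching nothing.
It also fails if it takes over 72 s, if anything falls off the work surface, if the arm or the gripper's body presses on something with over 40 N, if the wrist force passes 120 N, or if a joint passes its speed limit or range.

## Working session

There is one attempt and no reset: what is moved stays moved. The work goes in short steps, Python scripts to look and compute and a shell command to move; the robot and the scene stay as the last step left them, time stands still between calls to the robot, and variables do not carry over. Pictures are saved under pics/ and viewed, and the job is handed in when it is done.

```bash
mkdir -p pics; ls; python3 - <<'E'
from plant import manip, vision, spotter
import cv2, numpy as np, json
s=manip.get_state(); print({k:np.round(v,4).tolist() for k,v in s.items()})
for n in ("scene","top"):
    p=vision.get_image(n); cv2.imwrite(f"pics/{n}0.png",p["pixels"][:,:,::-1])
    print(n,p["fx"],p["fy"],p["cx"],p["cy"],np.round(p["camera_from_world"],4).tolist(),[k for k in p])
    for t in ["clamp","head","trigger","release","jaw_pad","frame","rail","glue","mug","tape"]:
        print(t,[(np.round(b["extent"]).tolist(),round(b["confidence"],2)) for b in spotter.boxes_of(p,t)[:2]])
    np.savez(f"{n}0.npz",**{k:v for k,v in p.items() if not isinstance(v,str)})
E
```

```text
pics
{'clock': 0.0, 'joints': [-71.7414, 27.3748, 1.2782, 89.1781, -0.6588, 63.559, -4.7623], 'joint_vel': [-0.0242, -0.0316, 0.074, 0.0619, -0.039, 0.0792, -0.0015], 'tau': [-0.0009, -59.6475, 1.6075, -28.1189, 0.0125, 0.0097, 0.0], 'position': [0.2792, 0.614, 0.3029], 'tool_rot': [[-0.9103, 0.4139, -0.0006], [0.4139, 0.9103, -0.0017], [-0.0001, -0.0018, -1.0]], 'wrist_force': [0.1327, 0.0949, -1.0643], 'ft_torque': [0.004, 0.0032, 0.0176], 'opening': 0.0853}
scene 460.9392024519367 460.9392024519367 317.6034972846755 194.8176543992182 [[-0.0957, 0.9953, -0.0147, -0.0115], [-0.842, -0.073, 0.5345, 0.4549], [0.5309, 0.0636, 0.845, -1.2146], [0.0, 0.0, 0.0, 1.0]] ['pixels', 'z_map', 'fx', 'fy', 'cx', 'cy', 'camera_from_world', 'shot']
clamp [([180.0, 150.0, 432.0, 244.0], 0.87)]
head [([299.0, 172.0, 308.0, 201.0], 0.6)]
trigger [([199.0, 151.0, 254.0, 175.0], 0.81), ([296.0, 170.0, 307.0, 197.0], 0.5)]
release [([282.0, 160.0, 306.0, 178.0], 0.72), ([201.0, 149.0, 306.0, 200.0], 0.36)]
jaw_pad [([203.0, 148.0, 311.0, 199.0], 0.62)]
frame [([324.0, 155.0, 430.0, 232.0], 0.77)]
rail [(
[... 423 characters left out ...]
], [0.0, 0.0, 0.0, 1.0]] ['pixels', 'z_map', 'fx', 'fy', 'cx', 'cy', 'camera_from_world', 'shot']
clamp [([202.0, 199.0, 452.0, 288.0], 0.68), ([331.0, 229.0, 444.0, 253.0], 0.43)]
head [([332.0, 229.0, 446.0, 257.0], 0.76), ([333.0, 231.0, 336.0, 252.0], 0.7)]
trigger [([387.0, 231.0, 444.0, 254.0], 0.84), ([330.0, 231.0, 334.0, 253.0], 0.44)]
release [([332.0, 232.0, 355.0, 255.0], 0.98)]
jaw_pad []
frame [([207.0, 200.0, 310.0, 284.0], 0.66)]
rail [([294.0, 198.0, 307.0, 284.0], 0.79), ([330.0, 233.0, 354.0, 249.0], 0.21)]
glue [([312.0, 161.0, 339.0, 192.0], 0.66), ([236.0, 132.0, 288.0, 186.0], 0.28)]
mug [([238.0, 132.0, 285.0, 188.0], 0.76)]
tape [([375.0, 128.0, 429.0, 170.0], 0.79)]
```

View pics/scene0.png

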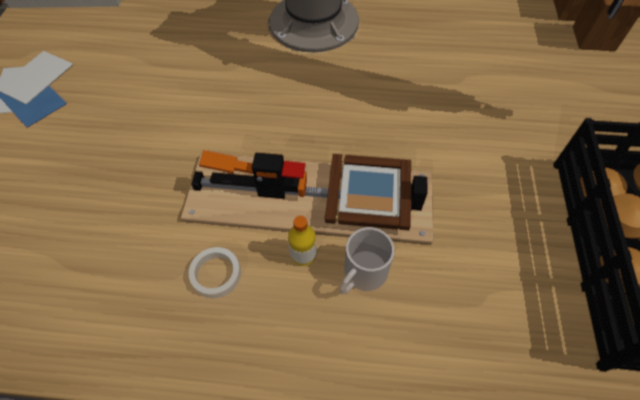

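View pics/top0.png

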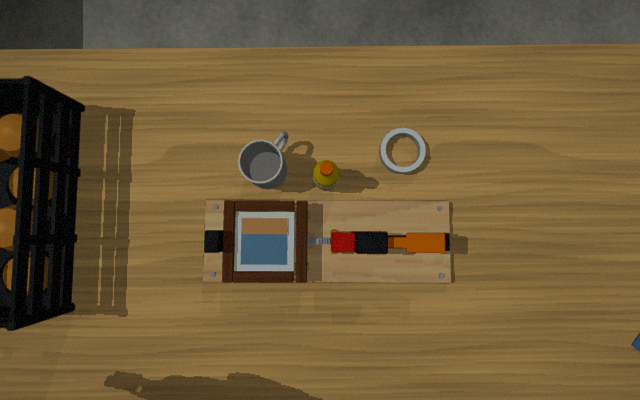

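The scene shows the clamp with its bar along world y: orange trigger at (220,160), housing at (268,165), red lever at (293,169), frame at (370,190). In the top view the trigger is at (420,242), housing at (371,242), lever at (343,242), rail at (301,242), and the glue bottle at (326,174), mug and tape are about 70 px off the bar. Next I'll measure these from colour and depth.

```bash
cat > h.py <<'E'
import numpy as np, cv2
def cloud(p):
    z=p["z_map"]; v,u=np.mgrid[0:400,0:640]
    T=np.linalg.inv(p["camera_from_world"])
    c=np.stack([(u-p["cx"])/p["fx"]*z,-(v-p["cy"])/p["fy"]*z,-z],-1)
    w=c@T[:3,:3].T+T[:3,3]; w[z==0]=np.nan; return w
def hsv(p): return cv2.cvtColor(np.ascontiguousarray(p["pixels"]),cv2.COLOR_RGB2HSV)
def masks(p,box=None):
    h=hsv(p).astype(int); H,S,V=h[...,0],h[...,1],h[...,2]
    m={"orange":(H>=6)&(H<=15)&(S>215)&(V>130),"red":((H<=4)|(H>=176))&(S>190)&(V>90),"black":(V<45)}
    return m
def proj(p,w):
    c=p["camera_from_world"][:3,:3]@np.asarray(w)+p["camera_from_world"][:3,3]
    return p["cx"]+p["fx"]*c[0]/-c[2], p["cy"]-p["fy"]*c[1]/-c[2]
E
python3 - <<'E'
from h import *
for n in("top","scene"):
    p=dict(np.load(n+"0.npz")); w=cloud(p); m=masks(p)
    R=(195,320,330,460) if n=="top" else (140,190,250,330)
    roi=np.zeros((400,640),bool)
    if n=="top": roi[222:265,322:460]=1
    else: roi[140:205,190:315]=1
    for k in m:
        q=w[m[k]&roi&~np.isnan(w[...,0])]
        for lo,hi in((.03,.07),(.07,.095),(.095,.112),(.112,.13)):
            a=q[(q[:,2]>lo)&(q[:,2]<hi)]
            if len(a)>8: print(n,k,lo,len(a),"med",np.median(a,0).round(4),"min",np.percentile(a,2,0).round(4),"max",np.percentile(a,98,0).round(4))
    # plank
    a=w.reshape(-1,3); 
    s=a[(a[:,2]>.012)&(a[:,2]<.024)&(a[:,0]>.45)&(a[:,0]<.75)&(abs(a[:,1])<.4)]
    s=s.astype(np.float32); 
    r=cv2.minAreaRect(s[:,:2]); print(n,"plank",r,len(s))
    # bystanders height & table bias
    t=a[(a[:,2]<.01)&(a[:,0]>.4)&(a[:,0]<.5)&(abs(a[:,1])<.3)]; print("table",np.median(t[:,2]))
E
```

```text
top orange 0.03 9 med [0.563  0.0339 0.0648] min [0.5314 0.0305 0.0636] max [0.5648 0.0379 0.0675]
top orange 0.095 771 med [ 0.5429 -0.1137  0.1051] min [ 0.5276 -0.1463  0.0963] max [ 0.5581 -0.072   0.1116]
top orange 0.112 55 med [ 0.5412 -0.1465  0.1128] min [ 0.5262 -0.1496  0.1121] max [ 0.5578 -0.1369  0.1146]
top red 0.095 430 med [0.5442 0.0199 0.1002] min [0.5288 0.0011 0.0977] max [0.5596 0.0388 0.1027]
top black 0.03 85 med [ 0.5439 -0.1782  0.0419] min [ 0.5253 -0.1829  0.0394] max [ 0.5552 -0.0696  0.0527]
top black 0.095 16 med [ 5.484e-01 -1.000e-04  1.073e-01] min [ 0.5295 -0.0009  0.1009] max [5.605e-01 3.000e-04 1.090e-01]
top black 0.112 688 med [ 0.544  -0.0269  0.1177] min [ 0.5259 -0.0525  0.1151] max [ 0.5609 -0.0009  0.1199]Traceback (most recent call last):
  File "<stdin>", line 17, in <module>
cv2.error: OpenCV(4.12.0) /io/opencv/modules/imgproc/src/convhull.cpp:143: error: (-215:Assertion failed) total >= 0 && (depth == CV_32F || depth == CV_32S) in function 'convexHull'
```

```bash
python3 - <<'E'
from h import *
P={}
for n in("top","scene"):
    p=dict(np.load(n+"0.npz")); w=cloud(p)
    a=w.reshape(-1,3); a=a[~np.isnan(a[:,0])]
    s=a[(a[:,2]>.012)&(a[:,2]<.024)&(a[:,0]>.45)&(a[:,0]<.75)&(abs(a[:,1])<.4)]
    # restrict to clamp
    s=np.ascontiguousarray(s[(s[:,0]<.64)&(s[:,0]>.44)],np.float32)
    print(n,len(s)); print(cv2.minAreaRect(s[:,:2]), np.percentile(s,1,0),np.percentile(s,99,0))
    t=a[(a[:,2]<.01)&(a[:,0]>.4)&(a[:,0]<.45)&(abs(a[:,1])<.3)]; print("table",np.median(t[:,2]))
    for x in(.48,.5,.58,.6):
        f=a[(abs(a[:,0]-x)<.008)&(a[:,2]>.05)&(a[:,2]<.066)&(a[:,1]>.04)&(a[:,1]<.2)]
        if len(f): ys=np.sort(f[:,1]); print("rail x",x,ys[:4].round(4),[ (ys[i].round(4),ys[i+1].round(4)) for i in np.argsort(-np.diff(ys))[:3]], np.median(f[:,2]).round(4))
    m=masks(p)["red"]|((w[...,2]>.112)&(w[...,2]<.125)&(abs(w[...,0]-.543)<.03)&(w[...,1]>-.07)&(w[...,1]<.02))
    q=w[m]; q=q[(abs(q[:,0]-.543)<.03)&(q[:,1]<.06)&(q[:,1]>-.07)]
    for lo in np.arange(-.055,.045,.01):
        b=q[(q[:,1]>lo)&(q[:,1]<lo+.01)]
        if len(b)>5: print("head y",lo.round(3),len(b),b[:,0].min().round(4),b[:,0].max().round(4))
E
```

```text
top 10550Traceback (most recent call last):
  File "<stdin>", line 9, in <module>
cv2.error: OpenCV(4.12.0) /io/opencv/modules/imgproc/src/convhull.cpp:143: error: (-215:Assertion failed) total >= 0 && (depth == CV_32F || depth == CV_32S) in function 'convexHull'
```

```bash
python3 - <<'E'
from h import *
P={}
for n in("top","scene"):
    p=dict(np.load(n+"0.npz")); w=cloud(p)
    a=w.reshape(-1,3); a=a[~np.isnan(a[:,0])]
    s=a[(a[:,2]>.012)&(a[:,2]<.024)&(a[:,0]>.44)&(a[:,0]<.64)&(abs(a[:,1])<.4)]
    pts=s[:,:2].astype(np.float32).reshape(-1,1,2).copy()
    print(n,len(s), cv2.minAreaRect(pts), np.percentile(s,1,0),np.percentile(s,99,0))
    t=a[(a[:,2]<.01)&(a[:,0]>.4)&(a[:,0]<.45)&(abs(a[:,1])<.3)]; print("table",np.median(t[:,2]))
    for x in(.48,.5,.58,.6):
        f=a[(abs(a[:,0]-x)<.008)&(a[:,2]>.05)&(a[:,2]<.066)&(a[:,1]>.04)&(a[:,1]<.2)]
        if len(f): ys=np.sort(f[:,1]); print("rail x",x,ys[:4].round(4),[ (ys[i].round(4),ys[i+1].round(4)) for i in np.argsort(-np.diff(ys))[:3]], np.median(f[:,2]).round(4))
    m=(masks(p)["red"]&(w[...,2]>.095))|((w[...,2]>.112)&(w[...,2]<.125))
    q=w[m]; q=q[(abs(q[:,0]-.543)<.03)&(q[:,1]<.06)&(q[:,1]>-.07)]
    for lo in np.arange(-.055,.045,.01):
        b=q[(q[:,1]>lo)&(q[:,1]<lo+.01)]
        if len(b)>5: print("head y",lo.round(3),len(b),b[:,0].min().round(4),b[:,0].max().round(4))
E
```

```text
top 10550 ((0.5448070168495178, 0.04611454904079437), (0.47997331619262695, 0.1602306216955185), 89.13644409179688) [ 0.46475502 -0.1896513   0.01485068] [0.6238692  0.28183008 0.02069588]
table -0.0001231070613891827
rail x 0.48 [0.0855 0.0855 0.0856 0.0856] [(np.float64(0.104), np.float64(0.1058)), (np.float64(0.1061), np.float64(0.1079)), (np.float64(0.1079), np.float64(0.1096))] 0.0577
rail x 0.5 [0.0854 0.0855 0.0855 0.0855] [(np.float64(0.1116), np.float64(0.119)), (np.float64(0.1038), np.float64(0.1097)), (np.float64(0.1539), np.float64(0.1576))] 0.0557
rail x 0.58 [0.0849 0.0849 0.0849 0.085 ] [(np.float64(0.1036), np.float64(0.1094)), (np.float64(0.1689), np.float64(0.1708)), (np.float64(0.1094), np.float64(0.1113))] 0.0513
rail x 0.6 [0.0847 0.0848 0.0848 0.0848] [(np.float64(0.1034), np.float64(0.1087)), (np.float64(0.0867), np.float64(0.0884)), (np.float64(0.1016), np.float64(0.1033))] 0.0574
head y -0.055 111 0.5257 0.5623
head y -0.045 136 0.5257 0.5624
head y -0.035 139 0.5258 0.5625
head y -0.025 137 0.5259 0.5626
head y -0.015 137 0.5261 0.5627
head y -0.005 122 0.52
[... 655 characters left out ...]
float64(0.1899), np.float64(0.1936))] 0.0516
rail x 0.58 [0.0843 0.085  0.085  0.0853] [(np.float64(0.1043), np.float64(0.1104)), (np.float64(0.1155), np.float64(0.1192)), (np.float64(0.1232), np.float64(0.1249))] 0.0515
rail x 0.6 [0.0839 0.0843 0.0851 0.0851] [(np.float64(0.104), np.float64(0.1063)), (np.float64(0.1063), np.float64(0.1082)), (np.float64(0.1478), np.float64(0.1495))] 0.0576
head y -0.055 67 0.5268 0.5621
head y -0.045 101 0.5243 0.5633
head y -0.035 99 0.5239 0.563
head y -0.025 98 0.5258 0.5621
head y -0.015 103 0.5247 0.5633
head y -0.005 93 0.5257 0.5629
head y 0.005 78 0.5293 0.5607
head y 0.015 82 0.5301 0.5613
head y 0.025 82 0.5308 0.5611
head y 0.035 36 0.5296 0.562
```

```bash
cat >> h.py <<'E'
from scipy.spatial.transform import Rotation as Ro
yaw=np.radians(89.2)
cx_=np.array([np.cos(yaw),np.sin(yaw),0]); C0=np.array([.5448,.0465,0])
Rt=np.stack([cx_,[cx_[1],-cx_[0],0],[0,0,-1]],1)
def head2world(fx_ahead,z,hf_y=0.0):   # point ahead of head_front (y world) 
    s=(hf_y-C0[1])/cx_[1]+fx_ahead
    return C0+s*cx_+[0,0,z]
def go(target,s):
    R=np.array(s["tool_rot"]); d=R.T@(np.array(target)-s["position"]); r=Ro.from_matrix(R.T@Rt).as_rotvec()
    print("t",d.round(4),"a",r.round(4))
E
python3 - <<'E'
from h import *
from plant import manip
s=manip.get_state(); t=head2world(-.114,.235); print(t); go(t,s)
E
```

```text
[ 0.54255901 -0.11398889  0.235     ]
t [-0.5411 -0.5542  0.0689] a [ 0.     -0.      1.1579]
```

```bash
python3 -m crank '[{"tx":-0.027,"ty":-0.028,"az":0.06,"claw":255},{"tx":-0.054,"ty":-0.055,"az":0.12,"claw":255},{"tx":-0.081,"ty":-0.083,"az":0.18,"claw":255},{"tx":-0.108,"ty":-0.111,"az":0.24,"claw":255},{"tx":-0.541,"ty":-0.554,"az":1.158,"claw":255},{"tx":-0.541,"ty":-0.554,"az":1.158,"claw":255},{"tx":-0.541,"ty":-0.554,"az":1.158,"claw":255},{"tx":-0.541,"ty":-0.554,"az":1.158,"claw":255},{"tx":-0.541,"ty":-0.554,"az":1.158,"claw":255},{"tx":-0.541,"ty":-0.554,"az":1.158,"claw":255},{"tx":-0.541,"ty":-0.554,"az":1.158,"claw":255},{"tx":-0.541,"ty":-0.554,"az":1.158,"claw":255},{"tx":-0.541,"ty":-0.554,"az":1.158,"claw":255},{"tx":-0.541,"ty":-0.554,"az":1.158,"claw":255},{"tx":-0.541,"ty":-0.554,"az":1.158,"claw":255},{"tx":-0.541,"ty":-0.554,"az":1.158,"claw":255},{"tx":-0.541,"ty":-0.554,"az":1.158,"claw":255},{"tx":-0.541,"ty":-0.554,"az":1.158,"claw":255},{"tx":-0.541,"ty":-0.554,"az":1.158,"claw":255},{"tx":-0.541,"ty":-0.554,"tz":0.02,"az":1.158,"claw":255}]'; python3 - <<'E'
from h import *
from plant import manip
s=manip.get_state(); go(head2world(-.114,.215),s)
E
```

```text
t [-0.5411 -0.5542  0.0889] a [ 0.     -0.      1.1579]invalid input
```

```bash
python3 -m crank '[{"tx":-0.027,"ty":-0.028,"tz":0,"ax":0,"ay":0,"az":0.06,"claw":255}]'; python3 - <<'E'
from plant import manip
s=manip.get_state(); print(s["clock"],s["position"])
E
```

```text
clock: 1.18
position: [0.2873, 0.5835, 0.3034]
tool_rot: [[-0.888, 0.46, -0.003], [0.46, 0.888, 0.004], [0.005, 0.003, -1.0]]
wrist_force: [-0.4, 0.4, 0.7]
opening: 0.0756
1.1833 [0.28731902 0.5834956  0.30337737]
```

```bash
python3 - <<'E'
from h import *
from plant import manip
s=manip.get_state(); go(head2world(-.114,.303),s)
E
```

```text
t [-0.5473 -0.5021 -0.0035] a [-2.0000e-04 -5.6000e-03  1.1072e+00]
```

```bash
python3 -m crank '[{"tx":-0.547,"ty":-0.502,"tz":0,"ax":0,"ay":0,"az":1.108,"claw":255},{"tx":-0.547,"ty":-0.502,"tz":0,"ax":0,"ay":0,"az":1.108,"claw":255},{"tx":-0.547,"ty":-0.502,"tz":0,"ax":0,"ay":0,"az":1.108,"claw":255},{"tx":-0.547,"ty":-0.502,"tz":0,"ax":0,"ay":0,"az":1.108,"claw":255},{"tx":-0.547,"ty":-0.502,"tz":0,"ax":0,"ay":0,"az":1.108,"claw":255},{"tx":-0.547,"ty":-0.502,"tz":0,"ax":0,"ay":0,"az":1.108,"claw":255},{"tx":-0.547,"ty":-0.502,"tz":0,"ax":0,"ay":0,"az":1.108,"claw":255},{"tx":-0.547,"ty":-0.502,"tz":0,"ax":0,"ay":0,"az":1.108,"claw":255},{"tx":-0.547,"ty":-0.502,"tz":0,"ax":0,"ay":0,"az":1.108,"claw":255},{"tx":-0.547,"ty":-0.502,"tz":0,"ax":0,"ay":0,"az":1.108,"claw":255},{"tx":-0.547,"ty":-0.502,"tz":0,"ax":0,"ay":0,"az":1.108,"claw":255},{"tx":-0.547,"ty":-0.502,"tz":0,"ax":0,"ay":0,"az":1.108,"claw":255},{"tx":-0.547,"ty":-0.502,"tz":0,"ax":0,"ay":0,"az":1.108,"claw":255},{"tx":-0.547,"ty":-0.502,"tz":0,"ax":0,"ay":0,"az":1.108,"claw":255},{"tx":-0.547,"ty":-0.502,"tz":0,"ax":0,"ay":0,"az":1.108,"claw":255},{"tx":-0.547,"ty":-0.502,"tz":0,"ax":0,"ay":0,"az":1.108,"claw":255},{"tx":-0.547,"ty":-0.502,"tz":0.01,"ax":0,"ay":0,"az":1.108,"claw":255},{"tx":-0.547,"ty":-0.502,"tz":0.03,"ax":0,"ay":0,"az":1.108,"claw":255},{"tx":-0.547,"ty":-0.502,"tz":0.06,"ax":0,"ay":0,"az":1.108,"claw":255},{"tx":-0.547,"ty":-0.502,"tz":0.09,"ax":0,"ay":0,"az":1.108,"claw":255}]'; python3 - <<'E'
from h import *
from plant import manip
s=manip.get_state(); go(head2world(-.114,.188),s); print(s["ft_torque"],s["clock"])
E
```

```text
clock: 2.85
position: [0.5418, -0.1249, 0.2136]
tool_rot: [[0.029, 1.0, 0.003], [1.0, -0.029, -0.002], [-0.001, 0.003, -1.0]]
wrist_force: [0.6, 0.5, -0.1]
opening: 0.0003
t [0.011  0.0004 0.0256] a [ 0.0028  0.0015 -0.0146]
[ 7.54004083e-02 -1.12378657e-02 -7.84806269e-05] 2.85
```

```bash
python3 -m crank '[{"tx":0,"ty":0,"tz":0.01,"ax":0,"ay":0,"az":0,"claw":255},{"tx":0,"ty":0,"tz":0.01,"ax":0,"ay":0,"az":0,"claw":255},{"tx":0,"ty":0,"tz":0.01,"ax":0,"ay":0,"az":0,"claw":255}]'; python3 - <<'E'
from h import *
from plant import manip
s=manip.get_state(); go(head2world(-.114,.188),s); print(s["ft_torque"],s["clock"])
E
```

```text
clock: 3.1
position: [0.5413, -0.1215, 0.2044]
tool_rot: [[0.023, 1.0, -0.0], [1.0, -0.023, -0.0], [-0.0, -0.0, -1.0]]
wrist_force: [0.2, 0.4, 0.8]
opening: 0.0
t [0.0076 0.0011 0.0164] a [-0.0001  0.     -0.0095]
[0.0090847  0.01955857 0.00950346] 3.1
```

```bash
python3 -m crank '[{"tx":0.008,"ty":0.001,"tz":0.010,"ax":0,"ay":0,"az":-0.009,"claw":255},{"tx":0.008,"ty":0.001,"tz":0.022,"ax":0,"ay":0,"az":-0.009,"claw":255},{"tx":0.009,"ty":0.001,"tz":0.028,"ax":0,"ay":0,"az":-0.009,"claw":255},{"tx":0.010,"ty":0.001,"tz":0.033,"ax":0,"ay":0,"az":-0.009,"claw":255},{"tx":0.012,"ty":0.001,"tz":0.038,"ax":0,"ay":0,"az":-0.009,"claw":255},{"tx":0.014,"ty":0.001,"tz":0.043,"ax":0,"ay":0,"az":-0.009,"claw":255},{"tx":0.016,"ty":0.001,"tz":0.048,"ax":0,"ay":0,"az":-0.009,"claw":255},{"tx":0.017,"ty":0.001,"tz":0.053,"ax":0,"ay":0,"az":-0.009,"claw":255}]'; python3 - <<'E'
from h import *
from plant import manip
s=manip.get_state(); print(s["clock"],s["position"],s["wrist_force"])
E
```

```text
clock: 3.77
position: [0.5428, -0.1043, 0.151]
tool_rot: [[0.015, 1.0, 0.001], [1.0, -0.015, 0.001], [0.001, 0.001, -1.0]]
wrist_force: [-1.8, 0.0, 7.6]
opening: 0.0002
3.7667 [ 0.54282916 -0.10433952  0.15095336] [-1.80333438  0.00925247  7.64039057]
```

```bash
python3 -m crank '[{"tx":0.001,"ty":0,"tz":0.005,"ax":0,"ay":0,"az":0,"claw":255},{"tx":0.002,"ty":0,"tz":0.009,"ax":0,"ay":0,"az":0,"claw":255},{"tx":0.002,"ty":0,"tz":0.011,"ax":0,"ay":0,"az":0,"claw":255},{"tx":0.002,"ty":0,"tz":0.011,"ax":0,"ay":0,"az":0,"claw":255}]'; python3 - <<'E'
from h import *
from plant import manip,vision
s=manip.get_state(); print(s["clock"],s["position"],s["wrist_force"])
for n in("top","scene"):
    p=vision.get_image(n); cv2.imwrite(f"pics/{n}1.png",p["pixels"][100:330,150:480][:,:,::-1].repeat(2,0).repeat(2,1))
    w=cloud(p); m=masks(p)["red"]&(w[...,2]>.09)&(w[...,2]<.12)&(abs(w[...,0]-.545)<.03)
    q=w[m]; print(n,len(q),np.percentile(q,2,0),np.percentile(q,98,0),np.median(q,0))
E
```

```text
clock: 4.1
position: [0.5438, -0.1035, 0.1413]
tool_rot: [[0.016, 1.0, 0.003], [1.0, -0.016, -0.0], [-0.0, 0.003, -1.0]]
wrist_force: [-2.6, -0.3, 16.9]
opening: -0.0002
4.1 [ 0.54378904 -0.10351625  0.14125151] [-2.57488691 -0.34450115 16.91255714]
top 433 [0.52904265 0.01323047 0.10037097] [0.55969242 0.05090103 0.10513678] [0.54437862 0.03207693 0.10278851]
scene 308 [0.53097495 0.01471777 0.10071206] [0.56122086 0.05105416 0.10524245] [0.54717693 0.03275841 0.10315366]
```

View pics/scene1.png

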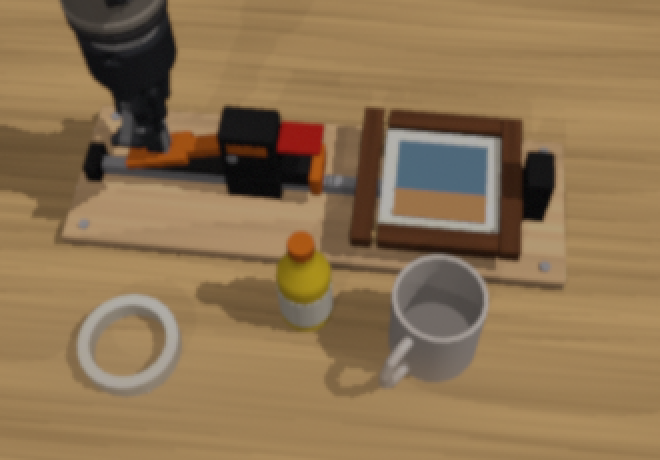

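View pics/top1.png

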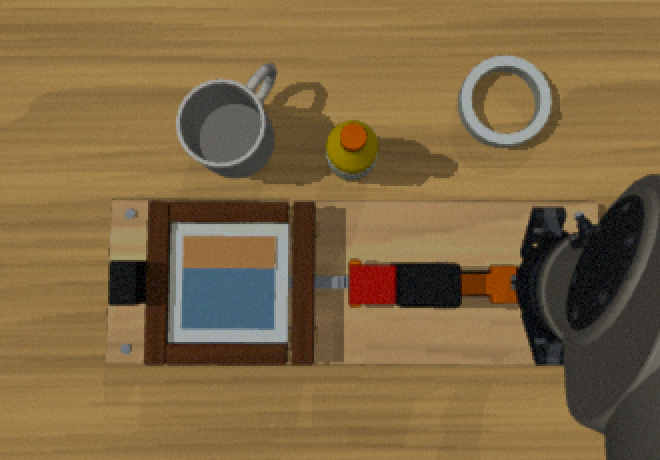

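```bash
python3 -m crank '[{"tx":0,"ty":0,"tz":-0.016,"ax":0,"ay":0,"az":0,"claw":255},{"tx":0,"ty":0,"tz":-0.034,"ax":0,"ay":0,"az":0,"claw":255},{"tx":0,"ty":0,"tz":-0.043,"ax":0,"ay":0,"az":0,"claw":255},{"tx":0,"ty":0,"tz":-0.043,"ax":0,"ay":0,"az":0,"claw":255},{"tx":0,"ty":0,"tz":-0.043,"ax":0,"ay":0,"az":0,"claw":255},{"tx":0,"ty":0,"tz":-0.036,"ax":0,"ay":0,"az":0,"claw":255},{"tx":0.002,"ty":0,"tz":-0.030,"ax":0,"ay":0,"az":0,"claw":255},{"tx":0.004,"ty":0,"tz":-0.024,"ax":0,"ay":0,"az":0,"claw":255},{"tx":0.006,"ty":0,"tz":-0.018,"ax":0,"ay":0,"az":0,"claw":255},{"tx":0.008,"ty":0,"tz":-0.012,"ax":0,"ay":0,"az":0,"claw":255},{"tx":0.009,"ty":0,"tz":-0.006,"ax":0,"ay":0,"az":0,"claw":255},{"tx":0.010,"ty":0,"tz":-0.001,"ax":0,"ay":0,"az":0,"claw":255},{"tx":0.010,"ty":0,"tz":-0.001,"ax":0,"ay":0,"az":0,"claw":255}]'; cat > look.py <<'E'
from h import *
from plant import manip,vision
import sys
s=manip.get_state(); print(round(s["clock"],2),np.round(s["position"],4),np.round(s["wrist_force"],1))
for n in("top",):
    p=vision.get_image(n); 
    if len(sys.argv)>1: cv2.imwrite(f"pics/{sys.argv[1]}.png",p["pixels"][180:300,190:470][:,:,::-1].repeat(2,0).repeat(2,1))
    w=cloud(p); m=masks(p)["red"]&(w[...,2]>.09)&(w[...,2]<.12)&(abs(w[...,0]-.545)<.03)
    q=w[m]; print(n,len(q),"red med",np.median(q,0).round(4),"head",(np.median(q[:,1])-.0199).round(4),"zfront/back",np.median(q[q[:,1]>np.median(q[:,1])+.01][:,2]).round(4),np.median(q[q[:,1]<np.median(q[:,1])-.01][:,2]).round(4))
    a=w.reshape(-1,3); a=a[~np.isnan(a[:,0])]
    for x in(.5,.585):
        f=a[(abs(a[:,0]-x)<.012)&(a[:,2]>.053)&(a[:,2]<.066)&(a[:,1]>.07)&(a[:,1]<.13)]; ys=np.sort(f[:,1]); i=np.argmax(np.diff(ys)); print("rail",ys[3].round(4),"biggest gap",ys[i].round(4),ys[i+1].round(4))
E
python3 look.py
```

```text
clock: 5.28
position: [0.5434, -0.0931, 0.141]
tool_rot: [[0.015, 1.0, 0.001], [1.0, -0.015, -0.0], [-0.0, 0.001, -1.0]]
wrist_force: [-2.4, -1.4, 18.4]
opening: -0.0001
5.28 [ 0.5434 -0.0931  0.141 ] [-2.4 -1.4 18.4]
top 430 red med [0.5444 0.0424 0.1029] head 0.0225 zfront/back 0.1027 0.1029
rail 0.0855 biggest gap 0.1039 0.111
rail 0.0849 biggest gap 0.096 0.0977
```

```bash
python3 -m crank '[{"tx":0,"ty":0,"tz":-0.016,"ax":0,"ay":0,"az":0,"claw":255},{"tx":0,"ty":0,"tz":-0.034,"ax":0,"ay":0,"az":0,"claw":255},{"tx":0,"ty":0,"tz":-0.043,"ax":0,"ay":0,"az":0,"claw":255},{"tx":0,"ty":0,"tz":-0.043,"ax":0,"ay":0,"az":0,"claw":255},{"tx":0,"ty":0,"tz":-0.043,"ax":0,"ay":0,"az":0,"claw":255},{"tx":0,"ty":0,"tz":-0.036,"ax":0,"ay":0,"az":0,"claw":255},{"tx":0.002,"ty":0,"tz":-0.030,"ax":0,"ay":0,"az":0,"claw":255},{"tx":0.004,"ty":0,"tz":-0.024,"ax":0,"ay":0,"az":0,"claw":255},{"tx":0.006,"ty":0,"tz":-0.018,"ax":0,"ay":0,"az":0,"claw":255},{"tx":0.008,"ty":0,"tz":-0.012,"ax":0,"ay":0,"az":0,"claw":255},{"tx":0.009,"ty":0,"tz":-0.006,"ax":0,"ay":0,"az":0,"claw":255},{"tx":0.010,"ty":0,"tz":-0.001,"ax":0,"ay":0,"az":0,"claw":255},{"tx":0.010,"ty":0,"tz":-0.001,"ax":0,"ay":0,"az":0,"claw":255}]'; python3 look.py
```

```text
clock: 6.42
position: [0.5433, -0.0827, 0.1416]
tool_rot: [[0.015, 1.0, 0.0], [1.0, -0.015, 0.0], [0.0, 0.0, -1.0]]
wrist_force: [-2.7, -1.4, 15.7]
opening: 0.0001
6.42 [ 0.5433 -0.0827  0.1416] [-2.7 -1.4 15.7]
top 435 red med [0.5446 0.0526 0.1028] head 0.0327 zfront/back 0.1028 0.1027
rail 0.0855 biggest gap 0.1038 0.111
rail 0.0849 biggest gap 0.1035 0.1259
```

```bash
python3 -m crank '[{"tx":0,"ty":0,"tz":-0.016,"ax":0,"ay":0,"az":0,"claw":255},{"tx":0,"ty":0,"tz":-0.034,"ax":0,"ay":0,"az":0,"claw":255},{"tx":0,"ty":0,"tz":-0.043,"ax":0,"ay":0,"az":0,"claw":255},{"tx":0,"ty":0,"tz":-0.043,"ax":0,"ay":0,"az":0,"claw":255},{"tx":0,"ty":0,"tz":-0.043,"ax":0,"ay":0,"az":0,"claw":255},{"tx":0,"ty":0,"tz":-0.036,"ax":0,"ay":0,"az":0,"claw":255},{"tx":0.002,"ty":0,"tz":-0.030,"ax":0,"ay":0,"az":0,"claw":255},{"tx":0.004,"ty":0,"tz":-0.024,"ax":0,"ay":0,"az":0,"claw":255},{"tx":0.006,"ty":0,"tz":-0.018,"ax":0,"ay":0,"az":0,"claw":255},{"tx":0.008,"ty":0,"tz":-0.012,"ax":0,"ay":0,"az":0,"claw":255},{"tx":0.009,"ty":0,"tz":-0.008,"ax":0,"ay":0,"az":0,"claw":255},{"tx":0.009,"ty":0,"tz":-0.006,"ax":0,"ay":0,"az":0,"claw":255}]'; python3 look.py s4
```

```text
clock: 7.47
position: [0.5429, -0.0729, 0.1469]
tool_rot: [[0.014, 1.0, -0.001], [1.0, -0.014, 0.001], [0.001, -0.001, -1.0]]
wrist_force: [0.4, 0.2, 6.4]
opening: 0.0
7.47 [ 0.5429 -0.0729  0.1469] [0.4 0.2 6.4]
top 432 red med [0.5446 0.0594 0.1006] head 0.0395 zfront/back 0.0997 0.101
rail 0.0854 biggest gap 0.1039 0.1109
rail 0.0849 biggest gap 0.1016 0.1033
```

View pics/s4.png

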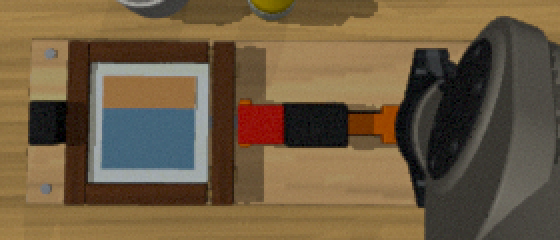

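The top view shows the jaw (left edge near column 238) just short of the rail (right edge near column 235), with the rail still open.

```bash
python3 -m crank '[{"tx":0,"ty":0,"tz":0.002,"ax":0,"ay":0,"az":0,"claw":255},{"tx":0.001,"ty":0,"tz":0.004,"ax":0,"ay":0,"az":0,"claw":255},{"tx":0.001,"ty":0,"tz":0.005,"ax":0,"ay":0,"az":0,"claw":255},{"tx":0.001,"ty":0,"tz":0.005,"ax":0,"ay":0,"az":0,"claw":255}]'; python3 look.py
```

```text
clock: 7.85
position: [0.5433, -0.0726, 0.1427]
tool_rot: [[0.015, 1.0, 0.0], [1.0, -0.015, 0.0], [0.0, 0.0, -1.0]]
wrist_force: [-1.0, 0.8, 8.4]
opening: -0.0001
7.85 [ 0.5433 -0.0726  0.1427] [-1.   0.8  8.4]
top 419 red med [0.5447 0.0628 0.1029] head 0.0429 zfront/back 0.1029 0.1029
rail 0.0855 biggest gap 0.1038 0.1112
rail 0.0849 biggest gap 0.1037 0.1241
```

```bash
python3 -m crank '[{"tx":0,"ty":0,"tz":-0.016,"ax":0,"ay":0,"az":0,"claw":255},{"tx":0,"ty":0,"tz":-0.034,"ax":0,"ay":0,"az":0,"claw":255},{"tx":0,"ty":0,"tz":-0.043,"ax":0,"ay":0,"az":0,"claw":255},{"tx":0,"ty":0,"tz":-0.043,"ax":0,"ay":0,"az":0,"claw":255},{"tx":0,"ty":0,"tz":-0.043,"ax":0,"ay":0,"az":0,"claw":255},{"tx":0,"ty":0,"tz":-0.036,"ax":0,"ay":0,"az":0,"claw":255},{"tx":0.002,"ty":0,"tz":-0.030,"ax":0,"ay":0,"az":0,"claw":255},{"tx":0.004,"ty":0,"tz":-0.026,"ax":0,"ay":0,"az":0,"claw":255},{"tx":0.005,"ty":0,"tz":-0.022,"ax":0,"ay":0,"az":0,"claw":255},{"tx":0.006,"ty":0,"tz":-0.020,"ax":0,"ay":0,"az":0,"claw":255},{"tx":0.006,"ty":0,"tz":-0.018,"ax":0,"ay":0,"az":0,"claw":255},{"tx":0.007,"ty":0,"tz":-0.016,"ax":0,"ay":0,"az":0,"claw":255}]'; python3 look.py
```

```text
clock: 8.9
position: [0.5428, -0.0659, 0.1587]
tool_rot: [[0.015, 1.0, -0.001], [1.0, -0.015, 0.0], [0.0, -0.001, -1.0]]
wrist_force: [-1.1, -2.3, 6.7]
opening: 0.0001
8.9 [ 0.5428 -0.0659  0.1587] [-1.1 -2.3  6.7]
top 434 red med [0.5446 0.0646 0.1008] head 0.0447 zfront/back 0.1002 0.1015
rail 0.0855 biggest gap 0.1039 0.1109
rail 0.0849 biggest gap 0.1016 0.1034
```

Contact is close, so I'll go slowly now.

```bash
python3 -m crank '[{"tx":0,"ty":0,"tz":0.001,"ax":0,"ay":0,"az":0,"claw":255},{"tx":0,"ty":0,"tz":0.002,"ax":0,"ay":0,"az":0,"claw":255},{"tx":0.001,"ty":0,"tz":0.003,"ax":0,"ay":0,"az":0,"claw":255},{"tx":0.001,"ty":0,"tz":0.004,"ax":0,"ay":0,"az":0,"claw":255},{"tx":0.001,"ty":0,"tz":0.005,"ax":0,"ay":0,"az":0,"claw":255},{"tx":0.001,"ty":0,"tz":0.005,"ax":0,"ay":0,"az":0,"claw":255}]'; python3 look.py
```

```text
clock: 9.45
position: [0.5432, -0.0643, 0.154]
tool_rot: [[0.015, 1.0, 0.0], [1.0, -0.015, 0.001], [0.001, 0.0, -1.0]]
wrist_force: [-2.2, 1.2, 6.4]
opening: 0.0001
9.45 [ 0.5432 -0.0643  0.154 ] [-2.2  1.2  6.4]
top 432 red med [0.5448 0.0663 0.1029] head 0.0464 zfront/back 0.1029 0.1028
rail 0.0873 biggest gap 0.1056 0.1112
rail 0.0867 biggest gap 0.1111 0.1204
```

```bash
python3 -m crank '[{"tx":0,"ty":0,"tz":0.001,"ax":0,"ay":0,"az":0,"claw":255},{"tx":0,"ty":0,"tz":0.002,"ax":0,"ay":0,"az":0,"claw":255},{"tx":0.001,"ty":0,"tz":0.003,"ax":0,"ay":0,"az":0,"claw":255},{"tx":0.001,"ty":0,"tz":0.004,"ax":0,"ay":0,"az":0,"claw":255},{"tx":0.001,"ty":0,"tz":0.004,"ax":0,"ay":0,"az":0,"claw":255}]'; python3 look.py
```

```text
clock: 9.92
position: [0.5435, -0.0634, 0.1502]
tool_rot: [[0.015, 1.0, 0.001], [1.0, -0.015, 0.001], [0.001, 0.001, -1.0]]
wrist_force: [-0.2, 0.1, 8.8]
opening: 0.0001
9.92 [ 0.5435 -0.0634  0.1502] [-0.2  0.1  8.8]
top 437 red med [0.5447 0.068  0.1028] head 0.0481 zfront/back 0.1026 0.1026
rail 0.0891 biggest gap 0.1075 0.111
rail 0.0885 biggest gap 0.1053 0.1071
```

```bash
python3 -m crank '[{"tx":0,"ty":0,"tz":0.001,"ax":0,"ay":0,"az":0,"claw":255},{"tx":0,"ty":0,"tz":0.002,"ax":0,"ay":0,"az":0,"claw":255},{"tx":0.001,"ty":0,"tz":0.003,"ax":0,"ay":0,"az":0,"claw":255},{"tx":0.001,"ty":0,"tz":0.003,"ax":0,"ay":0,"az":0,"claw":255}]'; python3 look.py g5
```

```text
clock: 10.3
position: [0.5438, -0.0626, 0.1474]
tool_rot: [[0.015, 1.0, 0.001], [1.0, -0.015, 0.0], [0.0, 0.001, -1.0]]
wrist_force: [-1.2, -0.1, 9.5]
opening: 0.0001
10.3 [ 0.5438 -0.0626  0.1474] [-1.2 -0.1  9.5]
top 430 red med [0.5447 0.0697 0.1011] head 0.0498 zfront/back 0.1004 0.1017
rail 0.0909 biggest gap 0.111 0.1131
rail 0.0886 biggest gap 0.1071 0.1222
```

View pics/g5.png

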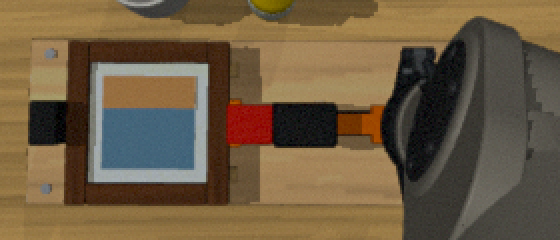

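The top view shows the rail against the side rails, with the gap at column 208 gone. From here I'll press in 1 mm steps and watch the force.

```bash
python3 -m crank '[{"tx":0,"ty":0,"tz":0.0005,"ax":0,"ay":0,"az":0,"claw":255},{"tx":0,"ty":0,"tz":0.001,"ax":0,"ay":0,"az":0,"claw":255},{"tx":0,"ty":0,"tz":0.001,"ax":0,"ay":0,"az":0,"claw":255}]'; python3 look.py
```

```text
clock: 10.6
position: [0.5438, -0.0625, 0.1465]
tool_rot: [[0.015, 1.0, 0.001], [1.0, -0.015, 0.001], [0.001, 0.001, -1.0]]
wrist_force: [-1.6, 1.7, 9.3]
opening: 0.0002
10.6 [ 0.5438 -0.0625  0.1465] [-1.6  1.7  9.3]
top 428 red med [0.5447 0.0697 0.101 ] head 0.0498 zfront/back 0.1005 0.1017
rail 0.0909 biggest gap 0.1259 0.1277
rail 0.0886 biggest gap 0.1073 0.1297
```

```bash
python3 -m crank '[{"tx":0,"ty":0,"tz":0.0005,"ax":0,"ay":0,"az":0,"claw":255},{"tx":0,"ty":0,"tz":0.001,"ax":0,"ay":0,"az":0,"claw":255},{"tx":0,"ty":0,"tz":0.001,"ax":0,"ay":0,"az":0,"claw":255}]'; python3 look.py
```

```text
clock: 10.9
position: [0.5439, -0.0626, 0.1457]
tool_rot: [[0.015, 1.0, 0.002], [1.0, -0.015, 0.001], [0.001, 0.002, -1.0]]
wrist_force: [-1.1, 0.1, 10.2]
opening: 0.0005
10.9 [ 0.5439 -0.0626  0.1457] [-1.1  0.1 10.2]
top 432 red med [0.5447 0.0697 0.1009] head 0.0498 zfront/back 0.1003 0.1014
rail 0.0909 biggest gap 0.1182 0.1201
rail 0.0886 biggest gap 0.1072 0.1259
```

```bash
python3 -m crank '[{"tx":0,"ty":0,"tz":0.0005,"ax":0,"ay":0,"az":0,"claw":255},{"tx":0,"ty":0,"tz":0.001,"ax":0,"ay":0,"az":0,"claw":255},{"tx":0,"ty":0,"tz":0.001,"ax":0,"ay":0,"az":0,"claw":255}]'; python3 -c "
from plant import manip
print(manip.get_state()['wrist_force'])"
```

```text
clock: 11.2
position: [0.544, -0.0627, 0.1448]
tool_rot: [[0.015, 1.0, 0.002], [1.0, -0.015, 0.001], [0.001, 0.002, -1.0]]
wrist_force: [-1.7, -0.5, 11.0]
opening: -0.0001
[-1.66144853 -0.51137717 11.03087221]
```

```bash
python3 -m crank '[{"tx":0,"ty":0,"tz":0.0005,"ax":0,"ay":0,"az":0,"claw":255},{"tx":0,"ty":0,"tz":0.001,"ax":0,"ay":0,"az":0,"claw":255},{"tx":0,"ty":0,"tz":0.001,"ax":0,"ay":0,"az":0,"claw":255}]'; python3 look.py g6
```

```text
clock: 11.45
position: [0.5442, -0.0628, 0.1439]
tool_rot: [[0.015, 1.0, 0.002], [1.0, -0.015, 0.001], [0.001, 0.002, -1.0]]
wrist_force: [-1.6, 0.9, 12.1]
opening: 0.0002
11.45 [ 0.5442 -0.0628  0.1439] [-1.6  0.9 12.1]
top 431 red med [0.5447 0.0697 0.1007] head 0.0498 zfront/back 0.0999 0.1016
rail 0.0909 biggest gap 0.1238 0.1256
rail 0.0886 biggest gap 0.0923 0.094
```

View pics/g6.png

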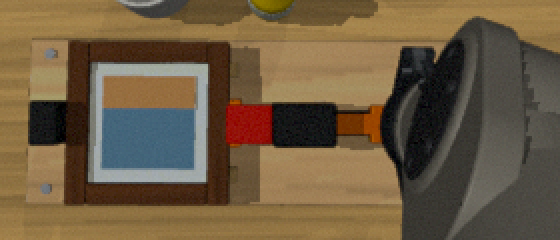

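```bash
python3 -m crank '[{"tx":0,"ty":0,"tz":0.0005,"ax":0,"ay":0,"az":0,"claw":255},{"tx":0,"ty":0,"tz":0.001,"ax":0,"ay":0,"az":0,"claw":255},{"tx":0,"ty":0,"tz":0.001,"ax":0,"ay":0,"az":0,"claw":255}]'; python3 - <<'E'
from h import *
from plant import vision
# sub-pixel edge positions along u in the top view
def edges(p):
    g=p["pixels"].astype(float)
    w=cloud(p)
    for rows,n in(((206,214),"rail row a"),((272,280),"rail row b")):
        l=g[rows[0]:rows[1]].mean(0).sum(1); print(n,l[296:318].round().astype(int))
    l=g[236:250].mean(0); print("red-ness",(l[322-30:345,0]-l[322-30:345,1]).round().astype(int)); print("red/black",(l[320:335,0]-l[320:335,1]).round().astype(int))
for p in (dict(np.load("top0.npz")),vision.get_image("top")): edges(p)
E
```

```text
clock: 11.75
position: [0.5444, -0.063, 0.1432]
tool_rot: [[0.015, 1.0, 0.003], [1.0, -0.015, 0.0], [0.001, 0.003, -1.0]]
wrist_force: [-1.6, 0.4, 15.1]
opening: 0.0002
rail row a [147 103 107 114 109 108 116 107 108 104  89 123 203 207 220 217 211 220
 216 215 217 217]
rail row b [123 120 116 106 101  99 105 113 116 115  90 226 241 236 234 232 234 235
 236 237 235 236]
red-ness [ -7  -6   4  10  20  25  28  29  28  25  26  27  28  29  18   9   8   9
   9  10  10   9   9  10   8   7   9   8   9  10  13  13  12  12  12  12
  12  13  17  54 113 117 121 123 123 124 121 120 122 121 120 121 122]
red/black [  9  10  13  13  12  12  12  12  12  13  17  54 113 117 121]
rail row a [114 128 124 128 128 122 124 126  86 197 235 234 234 231 238 240 238 240
 238 238 237 237]
rail row b [133 116 102 111 117 131 121 102 147 238 241 242 242 245 241 244 241 242
 240 241 240 235]
red-ness [ -7  -2  19  28  31  29  28  27  29  27  38 126 136 132 134 131 130 133
 131 134 131 132 133 134 133 132 130 130 133 132 132 128 131 104  34  -2
  -3  -1   0   0  -2  -1  -2  -2  -2  -3   0  -3   1  -2  -2   0  -1]
red/black [133 132 132 128 131 104  34  -2  -3  -1   0   0  -2  -1  -2]
```

```bash
python3 -m crank '[{"tx":0,"ty":0,"tz":0.0003,"ax":0,"ay":0,"az":0,"claw":255},{"tx":0,"ty":0,"tz":0.0005,"ax":0,"ay":0,"az":0,"claw":255},{"tx":0,"ty":0,"tz":0.0005,"ax":0,"ay":0,"az":0,"claw":255}]'; python3 look.py
```

```text
clock: 12.05
position: [0.5444, -0.0629, 0.1429]
tool_rot: [[0.015, 1.0, 0.003], [1.0, -0.015, 0.001], [0.001, 0.003, -1.0]]
wrist_force: [-2.5, 0.4, 16.8]
opening: 0.0
12.05 [ 0.5444 -0.0629  0.1429] [-2.5  0.4 16.8]
top 436 red med [0.5446 0.0698 0.1003] head 0.0499 zfront/back 0.0995 0.1011
rail 0.0909 biggest gap 0.1111 0.1129
rail 0.0886 biggest gap 0.1052 0.1069
```

The finger may be bottoming on the trigger stop here, so this force doesn't tell me the squeeze. I'll let the trigger up and finish with a fresh stroke that has travel to spare.

```bash
python3 -m crank '[{"tx":0,"ty":0,"tz":-0.008,"ax":0,"ay":0,"az":0,"claw":255},{"tx":0,"ty":0,"tz":-0.020,"ax":0,"ay":0,"az":0,"claw":255},{"tx":-0.002,"ty":0,"tz":-0.034,"ax":0,"ay":0,"az":0,"claw":255},{"tx":-0.004,"ty":0,"tz":-0.043,"ax":0,"ay":0,"az":0,"claw":255},{"tx":-0.004,"ty":0,"tz":-0.043,"ax":0,"ay":0,"az":0,"claw":255},{"tx":-0.004,"ty":0,"tz":-0.043,"ax":0,"ay":0,"az":0,"claw":255},{"tx":-0.004,"ty":0,"tz":-0.043,"ax":0,"ay":0,"az":0,"claw":255}]'; python3 look.py g7
```

```text
clock: 12.68
position: [0.5425, -0.0664, 0.1838]
tool_rot: [[0.015, 1.0, -0.001], [1.0, -0.015, 0.0], [0.0, -0.001, -1.0]]
wrist_force: [-0.5, -0.2, 0.3]
opening: 0.0003
12.68 [ 0.5425 -0.0664  0.1838] [-0.5 -0.2  0.3]
top 437 red med [0.5447 0.068  0.1028] head 0.0481 zfront/back 0.1027 0.1028
rail 0.0909 biggest gap 0.1109 0.1128
rail 0.0885 biggest gap 0.0998 0.1014
```

View pics/g7.png

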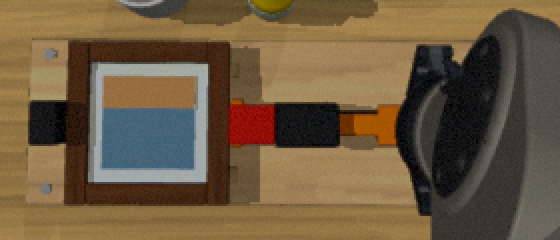

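```bash
cat > sub.py <<'E'
from h import *
from plant import vision, manip
def cross(l,th,lo,hi,rise):
    for u in range(lo,hi):
        a,b=l[u],l[u+1]
        if rise and a<th<=b or (not rise and a>=th>b): return u+(th-a)/(b-a)
def meas(p):
    g=p["pixels"].astype(float); l=g[236:250].mean(0); r=l[:,0]-l[:,1]
    L=cross(r,75,290,345,True); Rr=cross(r,60,int(L)+10,365,False)
    out=[]
    for rows in((203,212),(270,280)):
        q=g[rows[0]:rows[1]].mean(0).sum(1); out.append(cross(q,165,300,315,True))
    k=.573/363.9*1000
    return L,Rr,out,k
p0=dict(np.load("top0.npz")); a=meas(p0); p=vision.get_image("top"); b=meas(p)
print("red front/back px",b[0],b[1],"head mm from front edge %.2f, back edge %.2f"%((a[0]-b[0])*a[3],(a[1]-b[1])*a[3]),"rail mm",[round((x-y)*.623/363.9*1000,2) for x,y in zip(a[2],b[2])])
s=manip.get_state(); print(round(s["clock"],2),np.round(s["position"],4),np.round(s["wrist_force"],1))
E
python3 sub.py
```

```text
red front/back px 303.7652933832709 326.9039923954373 head mm from front edge 43.45, back edge 43.57 rail mm [np.float64(4.59), np.float64(3.96)]
12.78 [ 0.5425 -0.0665  0.1836] [-0.4  0.1 -0.3]
```

```bash
sed -i 's/k=.573/k=.625/; s/\.623/.667/' sub.py; python3 -m crank '[{"tx":0,"ty":0,"tz":0.005,"ax":0,"ay":0,"az":0,"claw":255},{"tx":0,"ty":0,"tz":0.009,"ax":0,"ay":0,"az":0,"claw":255},{"tx":0,"ty":0,"tz":0.011,"ax":0,"ay":0,"az":0,"claw":255},{"tx":0,"ty":0,"tz":0.012,"ax":0,"ay":0,"az":0,"claw":255},{"tx":0,"ty":0,"tz":0.013,"ax":0,"ay":0,"az":0,"claw":255},{"tx":0,"ty":0,"tz":0.013,"ax":0,"ay":0,"az":0,"claw":255}]'; python3 sub.py
```

```text
clock: 13.28
position: [0.5429, -0.0669, 0.1711]
tool_rot: [[0.015, 1.0, -0.0], [1.0, -0.015, -0.0], [-0.0, -0.0, -1.0]]
wrist_force: [-0.1, -0.9, 2.0]
opening: -0.0003
red front/back px 303.7506082725061 326.8961646398503 head mm from front edge 47.42, back edge 47.54 rail mm [np.float64(4.93), np.float64(4.27)]
13.33 [ 0.5429 -0.0669  0.1713] [-0.3 -0.9  1.8]
```

```bash
python3 -m crank '[{"tx":0,"ty":0,"tz":0.001,"ax":0,"ay":0,"az":0,"claw":255},{"tx":0,"ty":0,"tz":0.002,"ax":0,"ay":0,"az":0,"claw":255},{"tx":0,"ty":0,"tz":0.003,"ax":0,"ay":0,"az":0,"claw":255},{"tx":0,"ty":0,"tz":0.003,"ax":0,"ay":0,"az":0,"claw":255}]'; python3 sub.py
```

```text
clock: 13.67
position: [0.5431, -0.0668, 0.1684]
tool_rot: [[0.015, 1.0, 0.0], [1.0, -0.015, -0.0], [-0.0, 0.0, -1.0]]
wrist_force: [0.5, 0.3, 2.6]
opening: -0.0001
red front/back px 303.771144278607 326.88815165876775 head mm from front edge 47.38, back edge 47.55 rail mm [np.float64(4.91), np.float64(4.21)]
13.72 [ 0.5431 -0.0669  0.1684] [ 0.1 -0.   2.2]
```

```bash
python3 -m crank '[{"tx":0,"ty":0,"tz":0.001,"ax":0,"ay":0,"az":0,"claw":255},{"tx":0,"ty":0,"tz":0.002,"ax":0,"ay":0,"az":0,"claw":255},{"tx":0,"ty":0,"tz":0.003,"ax":0,"ay":0,"az":0,"claw":255},{"tx":0,"ty":0,"tz":0.003,"ax":0,"ay":0,"az":0,"claw":255}]'; python3 sub.py
```

```text
clock: 14.05
position: [0.5431, -0.0669, 0.1654]
tool_rot: [[0.015, 1.0, 0.0], [1.0, -0.015, -0.0], [-0.0, 0.0, -1.0]]
wrist_force: [0.2, -0.5, 2.6]
opening: 0.0
red front/back px 303.69141531322504 326.8360814742968 head mm from front edge 47.52, back edge 47.64 rail mm [np.float64(4.95), np.float64(4.2)]
14.1 [ 0.5431 -0.0668  0.1654] [ 0.3 -0.   3.3]
```

```bash
python3 -m crank '[{"tx":0,"ty":0,"tz":0.001,"ax":0,"ay":0,"az":0,"claw":255},{"tx":0,"ty":0,"tz":0.002,"ax":0,"ay":0,"az":0,"claw":255},{"tx":0,"ty":0,"tz":0.002,"ax":0,"ay":0,"az":0,"claw":255}]'; python3 sub.py
```

```text
clock: 14.35
position: [0.5431, -0.0666, 0.1633]
tool_rot: [[0.015, 1.0, 0.0], [1.0, -0.015, 0.0], [0.0, 0.0, -1.0]]
wrist_force: [0.3, 0.4, 3.8]
opening: 0.0001
red front/back px 303.4191235059761 326.6126954921803 head mm from front edge 47.99, back edge 48.02 rail mm [np.float64(4.96), np.float64(4.22)]
14.4 [ 0.5431 -0.0666  0.1634] [ 0.1 -0.   3.2]
```

```bash
python3 -m crank '[{"tx":0,"ty":0,"tz":0.001,"ax":0,"ay":0,"az":0,"claw":255},{"tx":0,"ty":0,"tz":0.002,"ax":0,"ay":0,"az":0,"claw":255},{"tx":0,"ty":0,"tz":0.002,"ax":0,"ay":0,"az":0,"claw":255}]'; python3 sub.py
```

```text
clock: 14.65
position: [0.5432, -0.0663, 0.1614]
tool_rot: [[0.015, 1.0, 0.0], [1.0, -0.015, 0.001], [0.001, 0.0, -1.0]]
wrist_force: [-0.1, 1.0, 5.2]
opening: 0.0002
red front/back px 303.31309297912713 326.4481175390266 head mm from front edge 48.17, back edge 48.31 rail mm [np.float64(4.99), np.float64(4.27)]
14.7 [ 0.5432 -0.0663  0.1615] [0.  1.5 4.9]
```

```bash
python3 -m crank '[{"tx":0,"ty":0,"tz":0.0005,"ax":0,"ay":0,"az":0,"claw":255},{"tx":0,"ty":0,"tz":0.001,"ax":0,"ay":0,"az":0,"claw":255},{"tx":0,"ty":0,"tz":0.0015,"ax":0,"ay":0,"az":0,"claw":255},{"tx":0,"ty":0,"tz":0.0015,"ax":0,"ay":0,"az":0,"claw":255}]'; python3 sub.py
```

```text
clock: 15.03
position: [0.5432, -0.0661, 0.16]
tool_rot: [[0.014, 1.0, 0.0], [1.0, -0.014, 0.001], [0.001, 0.0, -1.0]]
wrist_force: [-0.8, 1.4, 5.8]
opening: 0.0001
red front/back px 302.9651347068146 326.11479289940826 head mm from front edge 48.77, back edge 48.88 rail mm [np.float64(4.93), np.float64(4.19)]
15.08 [ 0.5432 -0.0661  0.16  ] [-0.8  2.8  5.6]
```

```bash
python3 -m crank '[{"tx":0,"ty":0,"tz":0.0005,"ax":0,"ay":0,"az":0,"claw":255},{"tx":0,"ty":0,"tz":0.001,"ax":0,"ay":0,"az":0,"claw":255},{"tx":0,"ty":0,"tz":0.0015,"ax":0,"ay":0,"az":0,"claw":255},{"tx":0,"ty":0,"tz":0.0015,"ax":0,"ay":0,"az":0,"claw":255}]'; python3 sub.py
```

```text
clock: 15.42
position: [0.5433, -0.066, 0.1586]
tool_rot: [[0.014, 1.0, 0.0], [1.0, -0.014, 0.001], [0.001, 0.0, -1.0]]
wrist_force: [-1.1, 1.5, 7.4]
opening: 0.0002
red front/back px 302.7369727047146 325.864039408867 head mm from front edge 49.16, back edge 49.31 rail mm [np.float64(4.92), np.float64(4.13)]
15.47 [ 0.5432 -0.0661  0.1587] [-0.2  2.1  7.4]
```

```bash
python3 -m crank '[{"tx":0,"ty":0,"tz":0.0005,"ax":0,"ay":0,"az":0,"claw":255},{"tx":0,"ty":0,"tz":0.001,"ax":0,"ay":0,"az":0,"claw":255},{"tx":0,"ty":0,"tz":0.001,"ax":0,"ay":0,"az":0,"claw":255}]'; python3 sub.py
```

```text
clock: 15.72
position: [0.5433, -0.066, 0.1577]
tool_rot: [[0.014, 1.0, 0.0], [1.0, -0.014, 0.001], [0.001, 0.0, -1.0]]
wrist_force: [-0.6, 2.2, 8.9]
opening: -0.0
red front/back px 302.6972255729795 325.77836879432624 head mm from front edge 49.23, back edge 49.46 rail mm [np.float64(4.95), np.float64(4.2)]
15.77 [ 0.5433 -0.066   0.1578] [-1.   2.   8.9]
```

```bash
python3 -m crank '[{"tx":0,"ty":0,"tz":0.0005,"ax":0,"ay":0,"az":0,"claw":255},{"tx":0,"ty":0,"tz":0.001,"ax":0,"ay":0,"az":0,"claw":255},{"tx":0,"ty":0,"tz":0.001,"ax":0,"ay":0,"az":0,"claw":255}]'; python3 sub.py
```

```text
clock: 16.02
position: [0.5433, -0.066, 0.1569]
tool_rot: [[0.014, 1.0, 0.0], [1.0, -0.014, 0.001], [0.001, 0.0, -1.0]]
wrist_force: [-1.3, 2.6, 10.1]
opening: 0.0001
red front/back px 302.6828978622328 325.8383060635226 head mm from front edge 49.25, back edge 49.35 rail mm [np.float64(4.9), np.float64(4.22)]
16.07 [ 0.5433 -0.066   0.1569] [-1.3  1.8  9.1]
```

```bash
python3 -m crank '[{"tx":0,"ty":0,"tz":0.0005,"ax":0,"ay":0,"az":0,"claw":255},{"tx":0,"ty":0,"tz":0.001,"ax":0,"ay":0,"az":0,"claw":255},{"tx":0,"ty":0,"tz":0.001,"ax":0,"ay":0,"az":0,"claw":255}]'; python3 sub.py
```

```text
clock: 16.32
position: [0.5434, -0.066, 0.156]
tool_rot: [[0.014, 1.0, 0.001], [1.0, -0.014, 0.002], [0.002, 0.001, -1.0]]
wrist_force: [-1.7, 2.8, 10.9]
opening: 0.0001
red front/back px 302.5571002979146 325.77756286266924 head mm from front edge 49.47, back edge 49.46 rail mm [np.float64(5.02), np.float64(4.27)]
16.37 [ 0.5434 -0.066   0.156 ] [-1.7  1.8 10.3]
```

```bash
python3 -m crank '[{"tx":0,"ty":0,"tz":0.0005,"ax":0,"ay":0,"az":0,"claw":255},{"tx":0,"ty":0,"tz":0.001,"ax":0,"ay":0,"az":0,"claw":255},{"tx":0,"ty":0,"tz":0.0015,"ax":0,"ay":0,"az":0,"claw":255},{"tx":0,"ty":0,"tz":0.0015,"ax":0,"ay":0,"az":0,"claw":255}]'; python3 sub.py
```

```text
clock: 16.7
position: [0.5435, -0.0661, 0.1546]
tool_rot: [[0.015, 1.0, 0.001], [1.0, -0.015, 0.001], [0.001, 0.001, -1.0]]
wrist_force: [-1.5, 2.6, 11.4]
opening: -0.0
red front/back px 302.4308426073132 325.64053537284894 head mm from front edge 49.69, back edge 49.69 rail mm [np.float64(4.99), np.float64(4.16)]
16.75 [ 0.5435 -0.0661  0.1547] [-1.6  2.2 12.8]
```

```bash
python3 -m crank '[{"tx":0,"ty":0,"tz":0.0005,"ax":0,"ay":0,"az":0,"claw":255},{"tx":0,"ty":0,"tz":0.001,"ax":0,"ay":0,"az":0,"claw":255},{"tx":0,"ty":0,"tz":0.001,"ax":0,"ay":0,"az":0,"claw":255}]'; python3 sub.py
```

```text
clock: 17.0
position: [0.5436, -0.0661, 0.1537]
tool_rot: [[0.015, 1.0, 0.001], [1.0, -0.015, 0.001], [0.001, 0.001, -1.0]]
wrist_force: [-1.6, 2.0, 13.1]
opening: 0.0001
red front/back px 302.40796812749005 325.5724070450098 head mm from front edge 49.72, back edge 49.81 rail mm [np.float64(4.99), np.float64(4.26)]
17.05 [ 0.5436 -0.0661  0.1537] [-1.7  2.4 13.3]
```

```bash
python3 -m crank '[{"tx":0,"ty":0,"tz":0.0005,"ax":0,"ay":0,"az":0,"claw":255},{"tx":0,"ty":0,"tz":0.001,"ax":0,"ay":0,"az":0,"claw":255},{"tx":0,"ty":0,"tz":0.001,"ax":0,"ay":0,"az":0,"claw":255}]'; python3 sub.py; python3 look.py | head -3
```

```text
clock: 17.3
position: [0.5437, -0.0661, 0.1528]
tool_rot: [[0.015, 1.0, 0.001], [1.0, -0.015, 0.001], [0.001, 0.001, -1.0]]
wrist_force: [-1.6, 1.9, 13.9]
opening: -0.0001
red front/back px 302.4001610305958 325.5150410209663 head mm from front edge 49.74, back edge 49.91 rail mm [np.float64(5.1), np.float64(4.14)]
17.35 [ 0.5437 -0.0661  0.1529] [-1.7  2.5 13.8]
17.35 [ 0.5437 -0.0661  0.1529] [-1.7  2.5 13.8]
top 435 red med [0.5447 0.0697 0.1003] head 0.0498 zfront/back 0.0994 0.1009
rail 0.0909 biggest gap 0.1255 0.1274
```

```bash
python3 -m crank '[{"tx":0,"ty":0,"tz":0.0005,"ax":0,"ay":0,"az":0,"claw":255},{"tx":0,"ty":0,"tz":0.001,"ax":0,"ay":0,"az":0,"claw":255},{"tx":0,"ty":0,"tz":0.0015,"ax":0,"ay":0,"az":0,"claw":255},{"tx":0,"ty":0,"tz":0.0015,"ax":0,"ay":0,"az":0,"claw":255}]'; python3 sub.py
```

```text
clock: 17.73
position: [0.5438, -0.0662, 0.1515]
tool_rot: [[0.015, 1.0, 0.002], [1.0, -0.015, 0.001], [0.001, 0.002, -1.0]]
wrist_force: [-1.6, 1.3, 14.7]
opening: -0.0001
red front/back px 302.3954900260191 325.49756097560976 head mm from front edge 49.75, back edge 49.94 rail mm [np.float64(5.14), np.float64(4.18)]
17.78 [ 0.5438 -0.0662  0.1515] [-1.7  0.9 14. ]
```

```bash
python3 -m crank '[{"tx":0,"ty":0,"tz":0.0005,"ax":0,"ay":0,"az":0,"claw":255},{"tx":0,"ty":0,"tz":0.001,"ax":0,"ay":0,"az":0,"claw":255},{"tx":0,"ty":0,"tz":0.0013,"ax":0,"ay":0,"az":0,"claw":255},{"tx":0,"ty":0,"tz":0.0013,"ax":0,"ay":0,"az":0,"claw":255}]'; python3 sub.py
```

```text
clock: 18.12
position: [0.544, -0.0662, 0.1504]
tool_rot: [[0.015, 1.0, 0.002], [1.0, -0.015, 0.002], [0.002, 0.002, -1.0]]
wrist_force: [-2.6, 1.7, 16.4]
opening: -0.0002
red front/back px 302.3695836873407 325.35785288270375 head mm from front edge 49.79, back edge 50.18 rail mm [np.float64(5.12), np.float64(4.22)]
18.17 [ 0.544  -0.0662  0.1504] [-1.8  3.1 15.6]
```

```bash
python3 -m crank '[{"tx":0,"ty":0,"tz":0,"ax":0,"ay":0,"az":0,"claw":255},{"tx":0,"ty":0,"tz":0,"ax":0,"ay":0,"az":0,"claw":255},{"tx":0,"ty":0,"tz":0,"ax":0,"ay":0,"az":0,"claw":255},{"tx":0,"ty":0,"tz":0,"ax":0,"ay":0,"az":0,"claw":255},{"tx":0,"ty":0,"tz":0,"ax":0,"ay":0,"az":0,"claw":255},{"tx":0,"ty":0,"tz":0,"ax":0,"ay":0,"az":0,"claw":255},{"tx":0,"ty":0,"tz":0,"ax":0,"ay":0,"az":0,"claw":255}]';python3 -m crank '[{"tx":0,"ty":0,"tz":0.0001,"ax":0,"ay":0,"az":0,"claw":255},{"tx":0,"ty":0,"tz":0.0002,"ax":0,"ay":0,"az":0,"claw":255},{"tx":0,"ty":0,"tz":0.0002,"ax":0,"ay":0,"az":0,"claw":255},{"tx":0,"ty":0,"tz":0.0002,"ax":0,"ay":0,"az":0,"claw":255},{"tx":0,"ty":0,"tz":0.0002,"ax":0,"ay":0,"az":0,"claw":255},{"tx":0,"ty":0,"tz":0.0002,"ax":0,"ay":0,"az":0,"claw":255},{"tx":0,"ty":0,"tz":0.0002,"ax":0,"ay":0,"az":0,"claw":255}]';  python3 sub.py
```

```text
clock: 18.75
position: [0.544, -0.0663, 0.1504]
tool_rot: [[0.015, 1.0, 0.002], [1.0, -0.015, 0.002], [0.002, 0.002, -1.0]]
wrist_force: [-2.2, 1.6, 16.4]
opening: 0.0002
clock: 19.33
position: [0.544, -0.0662, 0.1503]
tool_rot: [[0.015, 1.0, 0.002], [1.0, -0.015, 0.002], [0.002, 0.002, -1.0]]
wrist_force: [-2.6, 2.5, 17.0]
opening: 0.0
red front/back px 302.36804942630187 325.31888544891643 head mm from front edge 49.79, back edge 50.25 rail mm [np.float64(5.11), np.float64(4.19)]
19.38 [ 0.5439 -0.0662  0.1503] [-2.5  3.  16.7]
```

```bash
python3 -m crank '[{"tx":0,"ty":0,"tz":0.0002,"ax":0,"ay":0,"az":0,"claw":255},{"tx":0,"ty":0,"tz":0.0004,"ax":0,"ay":0,"az":0,"claw":255},{"tx":0,"ty":0,"tz":0.0006,"ax":0,"ay":0,"az":0,"claw":255},{"tx":0,"ty":0,"tz":0.0006,"ax":0,"ay":0,"az":0,"claw":255},{"tx":0,"ty":0,"tz":0.0006,"ax":0,"ay":0,"az":0,"claw":255},{"tx":0,"ty":0,"tz":0.0006,"ax":0,"ay":0,"az":0,"claw":255},{"tx":0,"ty":0,"tz":0.0006,"ax":0,"ay":0,"az":0,"claw":255},{"tx":0,"ty":0,"tz":0.0006,"ax":0,"ay":0,"az":0,"claw":255},{"tx":0,"ty":0,"tz":0.0006,"ax":0,"ay":0,"az":0,"claw":255},{"tx":0,"ty":0,"tz":0.0006,"ax":0,"ay":0,"az":0,"claw":255},{"tx":0,"ty":0,"tz":0.0006,"ax":0,"ay":0,"az":0,"claw":255},{"tx":0,"ty":0,"tz":0.0006,"ax":0,"ay":0,"az":0,"claw":255},{"tx":0,"ty":0,"tz":0.0006,"ax":0,"ay":0,"az":0,"claw":255},{"tx":0,"ty":0,"tz":0.0006,"ax":0,"ay":0,"az":0,"claw":255}]'; python3 sub.py
```

```text
clock: 20.55
position: [0.544, -0.0663, 0.1497]
tool_rot: [[0.015, 1.0, 0.002], [1.0, -0.015, 0.002], [0.002, 0.002, -1.0]]
wrist_force: [-1.4, 2.5, 16.6]
opening: -0.0002
red front/back px 302.3188940092166 325.16745283018867 head mm from front edge 49.88, back edge 50.51 rail mm [np.float64(5.14), np.float64(4.22)]
20.6 [ 0.544  -0.0663  0.1497] [-1.9  2.5 17.6]
```

The squeeze is held. Next I'll let the trigger up and rise clear of the housing.

```bash
python3 -m crank '[{"tx":0,"ty":0,"tz":-0.006,"ax":0,"ay":0,"az":0,"claw":255},{"tx":0,"ty":0,"tz":-0.014,"ax":0,"ay":0,"az":0,"claw":255},{"tx":0,"ty":0,"tz":-0.026,"ax":0,"ay":0,"az":0,"claw":255},{"tx":0,"ty":0,"tz":-0.045,"ax":0,"ay":0,"az":0,"claw":255},{"tx":0,"ty":0,"tz":-0.075,"ax":0,"ay":0,"az":0,"claw":255},{"tx":0,"ty":0,"tz":-0.080,"ax":0,"ay":0,"az":0,"claw":255},{"tx":0,"ty":0,"tz":-0.080,"ax":0,"ay":0,"az":0,"claw":255}]'; python3 sub.py; python3 - <<'E'
from h import *
from plant import manip
s=manip.get_state(); go(head2world(.022,.200,.0475),s); print(s["position"])
E
```

```text
clock: 21.18
position: [0.5437, -0.0668, 0.2301]
tool_rot: [[0.015, 1.0, 0.003], [1.0, -0.015, 0.001], [0.001, 0.003, -1.0]]
wrist_force: [-0.0, 0.8, -0.9]
opening: 0.0001
red front/back px 303.7590511860175 326.9455252918288 head mm from front edge 47.40, back edge 47.45 rail mm [np.float64(4.93), np.float64(4.27)]
21.23 [ 0.5429 -0.0665  0.2287] [-1.1  0.2 -0.7]
t [0.136  0.0002 0.0288] a [ 0.0008 -0.0006 -0.0007]
[ 0.54292338 -0.06648519  0.22867742]
```

```bash
python3 -m crank '[{"tx":0.033,"ty":0,"tz":0,"ax":0,"ay":0,"az":0,"claw":255},{"tx":0.066,"ty":0,"tz":0,"ax":0,"ay":0,"az":0,"claw":255},{"tx":0.099,"ty":0,"tz":0,"ax":0,"ay":0,"az":0,"claw":255},{"tx":0.125,"ty":0,"tz":0,"ax":0,"ay":0,"az":0,"claw":255},{"tx":0.132,"ty":0,"tz":0,"ax":0,"ay":0,"az":0,"claw":255},{"tx":0.132,"ty":0,"tz":0.010,"ax":0,"ay":0,"az":0,"claw":255},{"tx":0.132,"ty":0,"tz":0.030,"ax":0,"ay":0,"az":0,"claw":255},{"tx":0.132,"ty":0,"tz":0.044,"ax":0,"ay":0,"az":0,"claw":255},{"tx":0.132,"ty":0,"tz":0.046,"ax":0,"ay":0,"az":0,"claw":255},{"tx":0.132,"ty":0,"tz":0.046,"ax":0,"ay":0,"az":0,"claw":255}]'; python3 - <<'E'
from h import *
from plant import vision, manip
s=manip.get_state(); print(s["position"])
for n in("scene","top"):
    p=vision.get_image(n); c=p["pixels"][130:240,170:450] if n=="scene" else p["pixels"][180:300,190:470]
    cv2.imwrite(f"pics/r_{n}.png",c[:,:,::-1].repeat(2,0).repeat(2,1))
E
```

```text
clock: 22.07
position: [0.5438, 0.0632, 0.1806]
tool_rot: [[0.017, 1.0, -0.004], [1.0, -0.017, -0.002], [-0.002, -0.004, -1.0]]
wrist_force: [-0.7, 0.7, 0.4]
opening: 0.0002
[0.54379165 0.06321644 0.18057909]
```

View pics/r_scene.png

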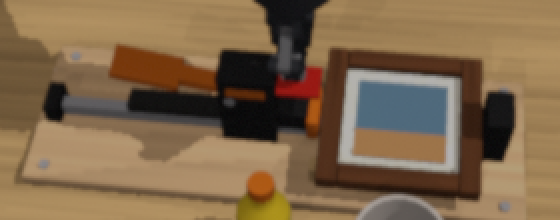

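View pics/r_top.png

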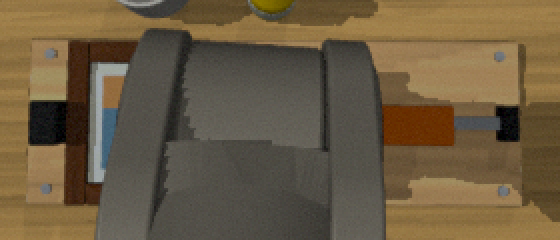

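The scene view shows the trigger up again and the fingertip over the red pad at (290,75), just ahead of the housing. Pressing down now.

```bash
python3 -m crank '[{"tx":0.002,"ty":0,"tz":0.004,"ax":0,"ay":0,"az":0,"claw":255},{"tx":0.002,"ty":0,"tz":0.007,"ax":0,"ay":0,"az":0,"claw":255},{"tx":0.002,"ty":0,"tz":0.010,"ax":0,"ay":0,"az":0,"claw":255},{"tx":0.002,"ty":0,"tz":0.012,"ax":0,"ay":0,"az":0,"claw":255},{"tx":0.002,"ty":0,"tz":0.014,"ax":0,"ay":0,"az":0,"claw":255},{"tx":0.002,"ty":0,"tz":0.014,"ax":0,"ay":0,"az":0,"claw":255}]'
```

```text
clock: 22.67
position: [0.5455, 0.0673, 0.1684]
tool_rot: [[0.015, 1.0, 0.001], [1.0, -0.015, 0.0], [0.0, 0.001, -1.0]]
wrist_force: [0.3, 1.1, 5.0]
opening: 0.0005
```

```bash
python3 -m crank '[{"tx":0,"ty":0,"tz":0.0015,"ax":0,"ay":0,"az":0,"claw":255},{"tx":-0.003,"ty":0,"tz":0.0015,"ax":0,"ay":0,"az":0,"claw":255},{"tx":-0.006,"ty":0,"tz":0.0015,"ax":0,"ay":0,"az":0,"claw":255},{"tx":-0.009,"ty":0,"tz":0.0015,"ax":0,"ay":0,"az":0,"claw":255},{"tx":-0.012,"ty":0,"tz":0.0015,"ax":0,"ay":0,"az":0,"claw":255},{"tx":-0.015,"ty":0,"tz":0.0015,"ax":0,"ay":0,"az":0,"claw":255},{"tx":-0.018,"ty":0,"tz":0.0015,"ax":0,"ay":0,"az":0,"claw":255},{"tx":-0.021,"ty":0,"tz":0.0015,"ax":0,"ay":0,"az":0,"claw":255}]'; python3 - <<'E'
from h import *
from plant import vision
p=vision.get_image("scene"); c=p["pixels"][130:240,170:450]; cv2.imwrite("pics/r2.png",c[:,:,::-1].repeat(2,0).repeat(2,1))
E
```

```text
clock: 23.33
position: [0.545, 0.0458, 0.167]
tool_rot: [[0.015, 1.0, 0.001], [1.0, -0.015, 0.0], [0.0, 0.001, -1.0]]
wrist_force: [2.5, 2.2, 3.8]
opening: -0.0
```

View pics/r2.png

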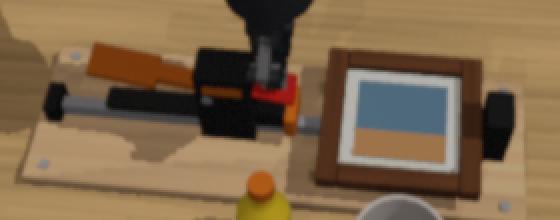

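The head is sliding back with the finger: the housing's left edge moved from column 218 to 195, and the rail hasn't moved. I'll continue.

```bash
python3 -m crank '[{"tx":-0.004,"ty":0,"tz":0,"ax":0,"ay":0,"az":0,"claw":255},{"tx":-0.008,"ty":0,"tz":0,"ax":0,"ay":0,"az":0,"claw":255},{"tx":-0.012,"ty":0,"tz":0,"ax":0,"ay":0,"az":0,"claw":255},{"tx":-0.016,"ty":0,"tz":0,"ax":0,"ay":0,"az":0,"claw":255},{"tx":-0.020,"ty":0,"tz":0,"ax":0,"ay":0,"az":0,"claw":255},{"tx":-0.024,"ty":0,"tz":0,"ax":0,"ay":0,"az":0,"claw":255},{"tx":-0.028,"ty":0,"tz":0,"ax":0,"ay":0,"az":0,"claw":255},{"tx":-0.030,"ty":0,"tz":0,"ax":0,"ay":0,"az":0,"claw":255},{"tx":-0.030,"ty":0,"tz":0,"ax":0,"ay":0,"az":0,"claw":255}]'
```

```text
clock: 24.13
position: [0.5443, 0.0151, 0.1669]
tool_rot: [[0.016, 1.0, 0.0], [1.0, -0.016, -0.001], [-0.001, 0.0, -1.0]]
wrist_force: [2.4, -0.3, 5.0]
opening: -0.0001
```

```bash
python3 -m crank '[{"tx":-0.001,"ty":0,"tz":0,"ax":0,"ay":0,"az":0,"claw":255},{"tx":-0.002,"ty":0,"tz":0,"ax":0,"ay":0,"az":0,"claw":255},{"tx":-0.003,"ty":0,"tz":0,"ax":0,"ay":0,"az":0,"claw":255},{"tx":-0.004,"ty":0,"tz":0,"ax":0,"ay":0,"az":0,"claw":255},{"tx":-0.004,"ty":0,"tz":0,"ax":0,"ay":0,"az":0,"claw":255}]'; python3 -m crank '[{"tx":-0.001,"ty":0,"tz":0,"ax":0,"ay":0,"az":0,"claw":255},{"tx":-0.001,"ty":0,"tz":0,"ax":0,"ay":0,"az":0,"claw":255}]'
```

```text
clock: 24.55
position: [0.5442, 0.0121, 0.1668]
tool_rot: [[0.015, 1.0, 0.0], [1.0, -0.015, -0.0], [-0.0, 0.0, -1.0]]
wrist_force: [4.3, 2.0, 4.2]
opening: -0.0003
clock: 24.72
position: [0.5441, 0.0111, 0.1668]
tool_rot: [[0.015, 1.0, -0.0], [1.0, -0.015, -0.0], [-0.0, -0.0, -1.0]]
wrist_force: [3.3, 0.6, 4.0]
opening: 0.0001
```

```bash
python3 -m crank '[{"tx":-0.001,"ty":0,"tz":0,"ax":0,"ay":0,"az":0,"claw":255},{"tx":-0.002,"ty":0,"tz":0,"ax":0,"ay":0,"az":0,"claw":255},{"tx":-0.002,"ty":0,"tz":0,"ax":0,"ay":0,"az":0,"claw":255}]'; python3 -m crank '[{"tx":-0.001,"ty":0,"tz":0,"ax":0,"ay":0,"az":0,"claw":255},{"tx":-0.002,"ty":0,"tz":0,"ax":0,"ay":0,"az":0,"claw":255},{"tx":-0.002,"ty":0,"tz":0,"ax":0,"ay":0,"az":0,"claw":255}]';python3 - <<'E'
from h import *
from plant import vision
p=vision.get_image("scene"); c=p["pixels"][130:240,170:450]; cv2.imwrite("pics/r3.png",c[:,:,::-1].repeat(2,0).repeat(2,1))
w=cloud(p); 
for q in (dict(np.load("scene0.npz")),p):
    w=cloud(q); m=(w[...,2]>.112)&(w[...,2]<.124)&(abs(w[...,0]-.543)<.025)&(w[...,1]<.02)&(w[...,1]>-.1)&masks(q)["black"]; print(np.percentile(w[m][:,1],[1,5,50]))
E
```

```text
clock: 24.97
position: [0.5441, 0.0089, 0.1668]
tool_rot: [[0.015, 1.0, -0.0], [1.0, -0.015, -0.0], [-0.0, -0.0, -1.0]]
wrist_force: [3.0, 1.9, 5.2]
opening: -0.0001
clock: 25.22
position: [0.5441, 0.0069, 0.1668]
tool_rot: [[0.015, 1.0, 0.0], [1.0, -0.015, -0.0], [-0.0, 0.0, -1.0]]
wrist_force: [3.1, 1.4, 4.7]
opening: 0.0
[-0.04948692 -0.04741031 -0.02397708]
[-0.06232972 -0.06075423 -0.04004316]
```

View pics/r3.png

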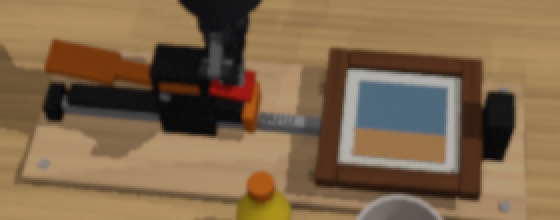

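The head is now about 13 mm behind where it started, so it didn't begin at its rear stop. There is still a small gap at (60,98) between the slide and the end block, so I'll keep going until the force rises.

```bash
python3 -m crank '[{"tx":-0.002,"ty":0,"tz":0,"ax":0,"ay":0,"az":0,"claw":255},{"tx":-0.004,"ty":0,"tz":0,"ax":0,"ay":0,"az":0,"claw":255},{"tx":-0.004,"ty":0,"tz":0,"ax":0,"ay":0,"az":0,"claw":255}]'; python3 -m crank '[{"tx":-0.001,"ty":0,"tz":0,"ax":0,"ay":0,"az":0,"claw":255},{"tx":-0.002,"ty":0,"tz":0,"ax":0,"ay":0,"az":0,"claw":255},{"tx":-0.002,"ty":0,"tz":0,"ax":0,"ay":0,"az":0,"claw":255}]';python3 -m crank '[{"tx":-0.001,"ty":0,"tz":0,"ax":0,"ay":0,"az":0,"claw":255},{"tx":-0.002,"ty":0,"tz":0,"ax":0,"ay":0,"az":0,"claw":255},{"tx":-0.002,"ty":0,"tz":0,"ax":0,"ay":0,"az":0,"claw":255}]'
```

```text
clock: 25.52
position: [0.544, 0.0026, 0.1668]
tool_rot: [[0.016, 1.0, 0.0], [1.0, -0.016, -0.0], [-0.0, 0.0, -1.0]]
wrist_force: [2.7, 1.6, 3.4]
opening: -0.0
clock: 25.77
position: [0.544, 0.0009, 0.1668]
tool_rot: [[0.015, 1.0, 0.0], [1.0, -0.015, -0.0], [-0.0, 0.0, -1.0]]
wrist_force: [3.0, 1.4, 5.1]
opening: 0.0001
clock: 26.02
position: [0.544, -0.0011, 0.1668]
tool_rot: [[0.015, 1.0, -0.0], [1.0, -0.015, -0.0], [-0.0, -0.0, -1.0]]
wrist_force: [2.6, 0.8, 4.3]
opening: 0.0001
```

```bash
python3 -m crank '[{"tx":-0.001,"ty":0,"tz":0,"ax":0,"ay":0,"az":0,"claw":255},{"tx":-0.002,"ty":0,"tz":0,"ax":0,"ay":0,"az":0,"claw":255},{"tx":-0.003,"ty":0,"tz":0,"ax":0,"ay":0,"az":0,"claw":255}]'; python3 -m crank '[{"tx":-0.001,"ty":0,"tz":0,"ax":0,"ay":0,"az":0,"claw":255},{"tx":-0.002,"ty":0,"tz":0,"ax":0,"ay":0,"az":0,"claw":255},{"tx":-0.002,"ty":0,"tz":0,"ax":0,"ay":0,"az":0,"claw":255}]';python3 - <<'E'
from h import *
from plant import vision
p=vision.get_image("scene"); c=p["pixels"][130:240,170:320]; cv2.imwrite("pics/r4.png",cv2.resize(c[:,:,::-1],None,fx=4,fy=4))
for q in (dict(np.load("scene0.npz")),p):
    w=cloud(q); m=(w[...,2]>.112)&(w[...,2]<.124)&(abs(w[...,0]-.543)<.025)&(w[...,1]<.02)&(w[...,1]>-.1)&masks(q)["black"]; print(np.percentile(w[m][:,1],[1,5,50]))
E
```

```text
clock: 26.27
position: [0.5439, -0.0038, 0.1668]
tool_rot: [[0.015, 1.0, -0.0], [1.0, -0.015, 0.0], [0.0, -0.0, -1.0]]
wrist_force: [3.5, 2.0, 5.1]
opening: 0.0001
clock: 26.52
position: [0.5439, -0.0062, 0.1668]
tool_rot: [[0.015, 1.0, 0.0], [1.0, -0.015, -0.0], [-0.0, 0.0, -1.0]]
wrist_force: [3.0, 1.9, 4.7]
opening: 0.0002
[-0.04948692 -0.04741031 -0.02397708]
[-0.07554609 -0.07327718 -0.05385576]
```

View pics/r4.png

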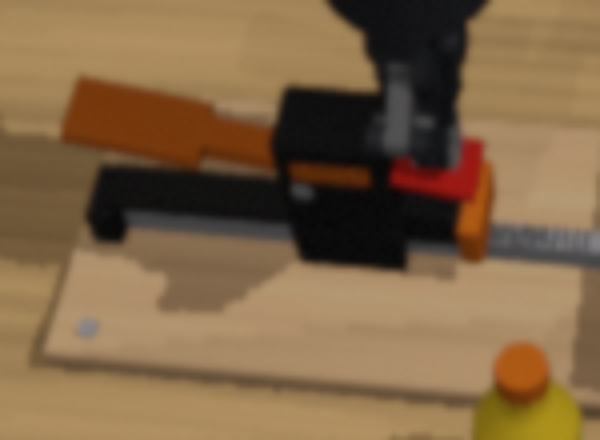

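```bash
for i in 1; do python3 -m crank '[{"tx":-0.001,"ty":0,"tz":0,"ax":0,"ay":0,"az":0,"claw":255},{"tx":-0.002,"ty":0,"tz":0,"ax":0,"ay":0,"az":0,"claw":255},{"tx":-0.003,"ty":0,"tz":0,"ax":0,"ay":0,"az":0,"claw":255}]' | sed -n '2p;6p'; done; python3 -m crank '[{"tx":-0.001,"ty":0,"tz":0,"ax":0,"ay":0,"az":0,"claw":255},{"tx":-0.002,"ty":0,"tz":0,"ax":0,"ay":0,"az":0,"claw":255},{"tx":-0.003,"ty":0,"tz":0,"ax":0,"ay":0,"az":0,"claw":255}]'
```

```text
position: [0.5439, -0.0088, 0.1668]
clock: 27.07
position: [0.5438, -0.0119, 0.1668]
tool_rot: [[0.015, 1.0, -0.0], [1.0, -0.015, 0.0], [0.0, -0.0, -1.0]]
wrist_force: [3.1, 1.2, 4.7]
opening: 0.0002
```

```bash
python3 -m crank '[{"tx":-0.001,"ty":0,"tz":0,"ax":0,"ay":0,"az":0,"claw":255},{"tx":-0.002,"ty":0,"tz":0,"ax":0,"ay":0,"az":0,"claw":255},{"tx":-0.003,"ty":0,"tz":0,"ax":0,"ay":0,"az":0,"claw":255}]'; python3 -m crank '[{"tx":-0.001,"ty":0,"tz":0,"ax":0,"ay":0,"az":0,"claw":255},{"tx":-0.002,"ty":0,"tz":0,"ax":0,"ay":0,"az":0,"claw":255},{"tx":-0.003,"ty":0,"tz":0,"ax":0,"ay":0,"az":0,"claw":255}]'; python3 - <<'E'
from h import *
from plant import vision
p=vision.get_image("scene"); c=p["pixels"][130:240,170:320]; cv2.imwrite("pics/r5.png",cv2.resize(c[:,:,::-1],None,fx=4,fy=4))
for q in (dict(np.load("scene0.npz")),p):
    w=cloud(q); m=(w[...,2]>.112)&(w[...,2]<.124)&(abs(w[...,0]-.543)<.025)&(w[...,1]<.02)&(w[...,1]>-.1)&masks(q)["black"]; print(np.percentile(w[m][:,1],[1,5,50]))
E
```

```text
clock: 27.32
position: [0.5435, -0.0135, 0.1667]
tool_rot: [[0.014, 1.0, -0.001], [1.0, -0.014, 0.002], [0.002, -0.001, -1.0]]
wrist_force: [1.0, 7.1, 6.9]
opening: 0.0003
clock: 27.57
position: [0.5434, -0.0151, 0.1669]
tool_rot: [[0.013, 1.0, -0.002], [1.0, -0.013, 0.004], [0.004, -0.002, -1.0]]
wrist_force: [0.0, 10.2, 10.3]
opening: -0.0
[-0.04948692 -0.04741031 -0.02397708]
[-0.08112112 -0.07943866 -0.06119689]
```

View pics/r5.png

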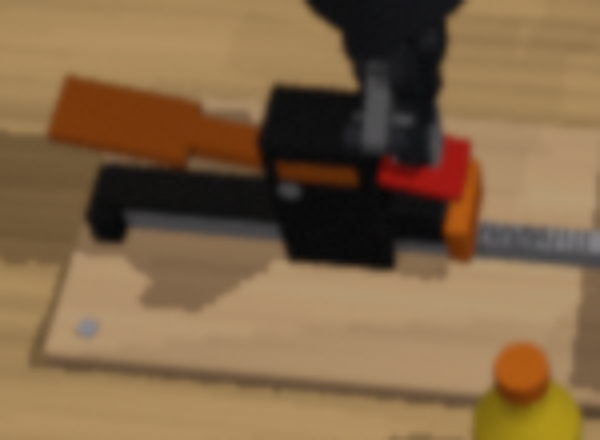

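The y force rose to 10 N, so the rear stop is reached. I'll lift straight up with most of the push eased off, then back away.

```bash
python3 -m crank '[{"tx":0.002,"ty":0,"tz":0,"ax":0,"ay":0,"az":0,"claw":255},{"tx":0.002,"ty":0,"tz":-0.003,"ax":0,"ay":0,"az":0,"claw":255},{"tx":0.002,"ty":0,"tz":-0.007,"ax":0,"ay":0,"az":0,"claw":255},{"tx":0.003,"ty":0,"tz":-0.012,"ax":0,"ay":0,"az":0,"claw":255},{"tx":0.006,"ty":0,"tz":-0.020,"ax":0,"ay":0,"az":0,"claw":255},{"tx":0.006,"ty":0,"tz":-0.050,"ax":0,"ay":0,"az":0,"claw":255},{"tx":0.006,"ty":0,"tz":-0.090,"ax":0,"ay":0,"az":0,"claw":255},{"tx":0.03,"ty":-0.03,"tz":-0.130,"ax":0,"ay":0,"az":0,"claw":255},{"tx":0.06,"ty":-0.05,"tz":-0.150,"ax":0,"ay":0,"az":0,"claw":255},{"tx":0.10,"ty":-0.06,"tz":-0.150,"ax":0,"ay":0,"az":0,"claw":255},{"tx":0.14,"ty":-0.06,"tz":-0.150,"ax":0,"ay":0,"az":0,"claw":255},{"tx":0.18,"ty":-0.06,"tz":-0.150,"ax":0,"ay":0,"az":0,"claw":255},{"tx":0.22,"ty":-0.06,"tz":-0.150,"ax":0,"ay":0,"az":0,"claw":255},{"tx":0.26,"ty":-0.06,"tz":-0.150,"ax":0,"ay":0,"az":0,"claw":255},{"tx":0.30,"ty":-0.06,"tz":-0.150,"ax":0,"ay":0,"az":0,"claw":255},{"tx":0.30,"ty":-0.06,"tz":-0.150,"ax":0,"ay":0,"az":0,"claw":255}]'; python3 - <<'E'
from h import *
from plant import vision,manip
for n in("top","scene"):
    p=vision.get_image(n); cv2.imwrite(f"pics/f_{n}.png",p["pixels"][:,:,::-1])
    for q in (dict(np.load(n+"0.npz")),p):
        w=cloud(q); m=(w[...,2]>.112)&(w[...,2]<.124)&(abs(w[...,0]-.543)<.025)&(w[...,1]<.02)&(w[...,1]>-.12)&masks(q)["black"]; print(n,np.percentile(w[m][:,1],[2,50,98]))
        m=masks(q)["red"]&(w[...,2]>.08)&(abs(w[...,0]-.543)<.025)&(w[...,1]<.06); print(" red",len(w[m]),np.median(w[m],0))
        a=w.reshape(-1,3); 
        f=a[(abs(a[:,0]-.5)<.012)&(a[:,2]>.053)&(a[:,2]<.066)&(a[:,1]>.07)&(a[:,1]<.13)]; print(" rail",np.sort(f[:,1])[:3])
print(manip.get_state()["wrist_force"])
E
```

```text
clock: 28.95
position: [0.4859, 0.2919, 0.3163]
tool_rot: [[0.004, 1.0, -0.001], [1.0, -0.004, 0.002], [0.002, -0.001, -1.0]]
wrist_force: [0.3, 1.2, -0.3]
opening: -0.0001
top [-0.05250614 -0.02691837 -0.00094746]
 red 430 [0.54417229 0.01990997 0.10023068]
 rail [0.08538142 0.08539805 0.08547679]
top [-0.08372251 -0.05786597 -0.03275949]
 red 417 [ 0.54386242 -0.012107    0.10262687]
 rail [0.09084552 0.09085347 0.09089715]
scene [-0.04892031 -0.02397708 -0.00010687]
 red 310 [0.54719461 0.02038903 0.10051384]
 rail [0.08558836 0.08583057 0.0860729 ]
scene [-0.08060655 -0.0555854  -0.03142226]
 red 323 [ 0.54540982 -0.01100855  0.10291456]
 rail [0.09028599 0.09053786 0.09070108]
[-7.06641225e-04 -8.37434257e-01  1.11035646e-01]
```

View pics/f_top.png

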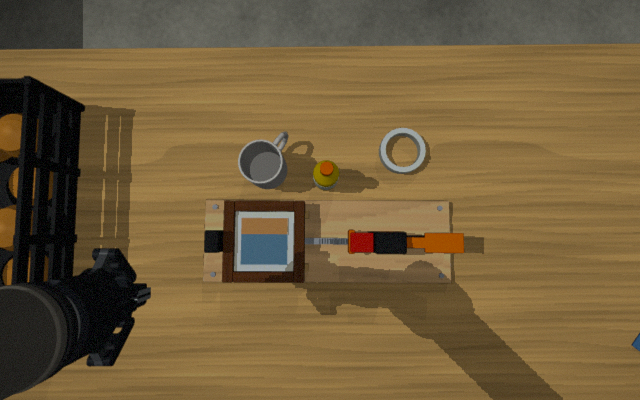

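View pics/f_scene.png

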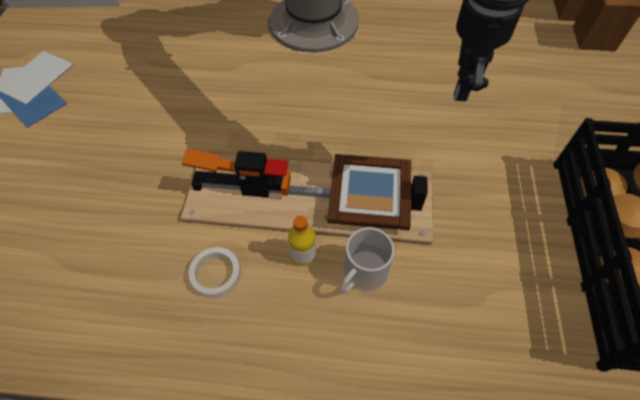

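The rail is closed in both views and the bystanders are where they were. The head is 31–32 mm behind where it started. Before handing in I'll check that this really is the rear stop, by comparing height profiles along the bar.

```bash
python3 - <<'E'
from h import *
from plant import vision
P=[dict(np.load("scene0.npz")),vision.get_image("scene")]
for i,q in enumerate(P):
    w=cloud(q); g=q["pixels"].sum(2)
    m=(abs(w[...,0]-.545)<.035)&(w[...,2]>.038)&(w[...,2]<.075)&(w[...,1]<-.05)&(w[...,1]>-.25)
    ys=w[m][:,1]; zs=w[m][:,2]; c=g[m]
    for lo in np.arange(-.2,-.05,.006):
        k=(ys>=lo)&(ys<lo+.006)
        if k.sum(): print(i,lo.round(3),k.sum(),zs[k].max().round(3),int(np.median(c[k])),end=" | ")
    print()
    cv2.imwrite(f"pics/e{i}.png",cv2.resize(np.ascontiguousarray(q["pixels"][140:220,170:320,::-1]),None,fx=5,fy=5))
E
```

```text
0 -0.188 2 0.043 163 | 0 -0.182 49 0.044 79 | 0 -0.176 38 0.045 46 | 0 -0.17 35 0.045 41 | 0 -0.152 1 0.048 196 | 0 -0.146 29 0.055 112 | 0 -0.14 35 0.056 49 | 0 -0.134 35 0.055 49 | 0 -0.128 36 0.055 50 | 0 -0.122 36 0.054 54 | 0 -0.116 37 0.054 60 | 0 -0.11 36 0.055 60 | 0 -0.104 37 0.055 53 | 0 -0.098 38 0.054 51 | 0 -0.092 38 0.055 50 | 0 -0.086 35 0.055 49 | 0 -0.08 36 0.054 48 | 0 -0.074 40 0.055 47 | 0 -0.068 36 0.054 47 | 0 -0.062 23 0.055 44 | 0 -0.056 14 0.074 41 | 
1 -0.188 5 0.041 173 | 1 -0.182 26 0.051 99 | 1 -0.176 44 0.055 52 | 1 -0.17 40 0.055 48 | 1 -0.164 39 0.057 51 | 1 -0.158 39 0.056 52 | 1 -0.152 35 0.055 62 | 1 -0.146 37 0.056 66 | 1 -0.14 36 0.054 59 | 1 -0.134 36 0.056 54 | 1 -0.128 35 0.055 51 | 1 -0.122 38 0.055 51 | 1 -0.116 35 0.055 52 | 1 -0.11 37 0.055 49 | 1 -0.104 38 0.055 51 | 1 -0.098 31 0.054 49 | 1 -0.092 15 0.054 44 | 1 -0.086 20 0.075 39 | 1 -0.08 36 0.075 31 | 1 -0.074 30 0.074 30 | 1 -0.068 32 0.074 30 | 1 -0.062 34 0.074 31 | 1 -0.056 33 0.075 30 |
```

View pics/e0.png

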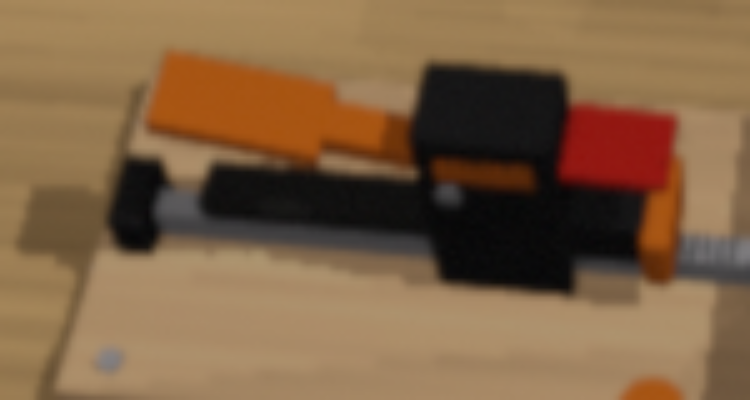

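View pics/e1.png

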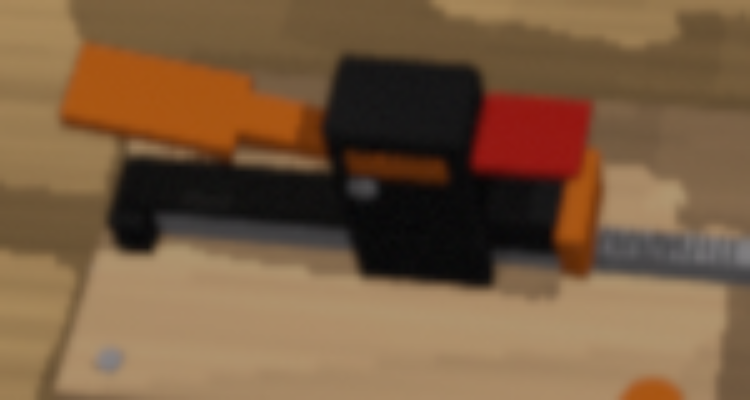

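```bash
python3 - <<'E'
import cv2,numpy as np
a=cv2.imread("pics/r5.png"); f=cv2.resize(cv2.imread("pics/f_scene.png")[130:240,170:320],None,fx=4,fy=4)
for n,(x0,x1,y0,y1) in {"trigger":(40,270,65,170),"house low":(250,350,190,275),"jaw":(430,500,165,265),"screw(fixed)":(60,120,300,350)}.items():
    t=a[y0:y1,x0:x1]; r=cv2.matchTemplate(f[y0-20:y1+20,x0-20:x1+20],t,cv2.TM_CCOEFF_NORMED); _,v,_,l=cv2.minMaxLoc(r); print(n,round(v,3),(l[0]-20)/4,(l[1]-20)/4,"px")
E
```

```text
trigger 0.461 0.0 0.25 px
house low 0.993 0.0 0.0 px
jaw 0.935 0.0 -0.25 px
screw(fixed) 0.997 0.0 0.0 px
```

The head hasn't moved since the stop was felt (0.0 px shift). Handing in.

```bash
python3 -c "
from plant import manip
print(manip.job_done(), manip.get_state()['clock'])"
```

```text
the job is handed in; nothing more can be done
the job is handed in; nothing more can be done
```

The rail is closed, the squeeze was held for over a second, and the jaw is back at its rear stop with the clamp let go. I handed the job in at about 29 s.

- **Pumping:** Six strokes in all. The fifth closed the rail, which moved about 4 to 5 mm and then stopped moving even as the force rose. That stroke ended too close to the trigger's own stop to trust the force. I let it up and made a sixth stroke with travel to spare.
- **Squeeze:** I held the last stroke for a little over 2 s at 16 to 17.6 N measured. The fingertip pressed slightly ahead of the pad's middle, so I put the squeeze at roughly 15 to 25 N. It is inferred from the trigger force and jaw movement, not measured directly.
- **Release:** I pressed the red lever and slid the head back until the push rose to about 10 N and the head stopped following the finger. That point is 31–32 mm behind where the head started, because it did not begin at its rear stop.
- **Last checks:** After I lifted off, the head had not moved from the stop (0.0 px shift), the trigger and lever were up, and the rail was still closed. By eye in both views, the glue, mug and tape were where they had been, and the robot was touching nothing.
- **Weak results:** One image match, on the trigger, was unreliable (score 0.46), while those on the housing and jaw were good. The rail's movement read about 5.0 mm on one side and 4.2 mm on the other. I put that down to the image measurement, because neither figure changed with force.

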